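Wind the bench timer in the dust case

TASK

A loose timer stands in the blue dust case behind one of its two clear sliding doors. Slide that door all the way open past the other one and leave it open, then wind the timer's knob clockwise until its red pointer stands at the green mark, pressing the knob down firmly while you turn so that the timer itself neither spins nor shifts on its mat. Do not disturb the other things on the desk or in the case, and let go when done.

Things in the scene. Friction and masses are not known exactly. Their poses are not given: they have to be found in the camera images.
- dust_case: fixed blue case 182 (x) x 397 (y) x 195 mm (z). Origin: centre of its underside; x to its back (away from the robot), y to its left, z up. The doors' plane slopes 25 deg, rising to the back: normal (-0.423, 0, 0.906); underside of the lower door 139 mm up at x = 0. Rails at the doors' upper and lower edges stand 13 mm above it. Inside, a black rubber mat slopes parallel to the doors, 81 mm below them
- door_left (a joint): left (+y) clear door, 198 x 200 x 4 mm, red tab handle, outer track: 0 shut, 0.163 m fully open at its stop. It opens toward the case's -y, over the right door, against 1.2 N plus 4 N per m/s. Fully open it leaves a gap at case y = 30 to 192 mm
- door_left_tab (a point): grip point on the red tab: a blade 50 mm long up the slope, 10 mm thick along the case's y, square to the door. The point is mid length and thickness, 10 mm below the blade's free edge, 30 mm above the door's outer face. Axes: x up the slope, y as the case's y, z square out of the door (25 deg from vertical). Shut, it is 12 mm from the inner side wall; nothing else rises beside it
- door_right (a joint): right (-y) clear door, same size, yellow tab handle, inner track (6 mm lower): 0 shut, 0.163 m fully open at its stop. It opens toward the case's +y, behind the left door, with the same resistance. Fully open it leaves a gap at case y = -192 to -30 mm
- door_right_tab (a point): grip point on the yellow tab, a blade like the red one (50 x 10 mm, square to the door). The point is mid length and thickness, 10 mm below the free edge and 36 mm above this door's outer face, level with the red one. Same axes
- timer: loose orange box-shaped timer, 100 (x) x 110 (y) x 34 mm, about 0.2 kg, on four rubber feet on the sloping mat, so leaning 25 deg like the doors, 108 mm left or right of the case's middle. Origin: centre of its underside; x up the slope, y left, z square to the mat; knob in the middle of its top. Unless the knob is pressed with some 7 to 14 N along its axis, turning it spins the timer
- timer_knob (a joint): knob angle, rad, 0 to 4.6, growing clockwise seen from above. 0: red pointer up the slope at the broad black mark; green mark at 2.3; a mark every 0.46. Takes about 0.32 N m to turn; friction holds it where it is left
- knob_grip (a point): point on the knob's axis 35 mm out from the timer's top face, 5 mm below the top of the grip bar. z: out along the axis (25 deg from vertical, toward the case's front); x: along the bar to the red pointer end; turns with the knob. Bar 52 mm long, 14 thick, 26 high, on a round skirt 76 mm across whose top is 21 mm below this point. 12 mm below the underside of the right door's plane
- timer_press (a joint): how far the sprung knob is pressed in along its axis: 0 out, 0.006 m at its stop, 2.5 N per mm
- timer_corner (a point): corner of the timer's shell: 50 mm down the slope (-x) and 55 mm left (+y) of its origin, 3 mm out; shows any shift or spin
- tape_roll: loose black tape roll with a tan core, 64 mm across, 19 mm high, lying on the mat in the half of the case where the timer is not; origin at its underside. Leave it alone
- glue_bottle: loose white glue bottle, 42 x 58 x 172 mm, standing on the desk right of the case; origin at its underside. Leave it alone
- tape_measure: loose yellow tape measure, 34 x 94 x 62 mm, on the desk in front; origin at its underside. Leave it alone

How it is judged:
On the way, in this order (a step that is already met when the one before it is completed fails the run):
1. the door in front of the timer has been slid fully open (at least 145 of 163 mm) (((y of timer in the frame of dust_case above 0 m and value of joint door_left above 0.145 m) or (y of timer in the frame of dust_case below 0 m and value of joint door_right above 0.145 m))), for 0.2 s.
2. the knob is held pressed in by at least 2 mm with the pointer past 1.0 rad (value of joint timer_press above 0.002 m and value of joint timer_knob above 1 rad), for 0.1 s.
3. the pointer stands at the green mark (2.3 rad, within 0.17) (value of joint timer_knob between 2.13 and 2.47 rad), for 0.2 s.
At the end, for the whole second after the job is handed in: The red pointer is within 0.17 rad of the green mark (joint 2.13 to 2.47), the knob has sprung back out, the timer stands flat on the mat (within 0.05 rad) and at rest within 15 mm (origin and corner) of where it stood, and the door on the timer's side is open by at least 145 mm (all of step 3 and value of joint timer_press below 0.001 m and distance of each of timer_corner, timer from where it was at the start of the episode below 0.015 m and linear speed of timer below 0.01 m/s and ((y of timer in the frame of dust_case above 0 m and value of joint door_left above 0.145 m) or (y of timer in the frame of dust_case below 0 m and value of joint door_right above 0.145 m)) and angle between the z axis of timer and the z axis of door_left_tab, either way round below 0.05 rad); the robot touches nothing.
It fails at once if the timer spins or shifts: its corner or its origin moves by more than 15 mm (distance of any of timer_corner, timer from where it was at the start of the episode above 0.015 m).
It fails at once if a bystander (black tape roll, glue bottle or tape measure) is moved by more than 25 mm (distance of any of tape_roll, glue_bottle, tape_measure from where it was at the start of the episode above 0.025 m).
It also fails if it takes over 64 s, if anything falls off the work surface, if the arm or the gripper's body presses on something with over 40 N, if the wrist force passes 120 N, or if a joint passes its speed limit or range.

ROBOT

A 6-joint arm with a two-finger parallel gripper is mounted at the origin on a cart in front of the work surface, level with it; the furniture and walls round the work are solid. World frame = base frame: x ahead of the robot, y to its left, z up, the work surface at z = 0. Lengths are in m, angles in rad, forces in N, time in s.
With the tool pointing down it reaches from about 0.375 to 0.975 m from the base axis. Payload 3.8 kg.
Tool frame: the origin (TCP) lies at the very end of the fingers, on their centre line; the grasp point (between the pads) lies 19 mm behind it; z points along the fingers, y is the line along which they close (so a half turn about z gives the same grasp; the last joint's range is limited). The gripper opens to 85 mm and grips with 20 to 120 N. Pads are 22 mm wide; open, the fingers measure 114 mm over their backs; the gripper's body (76 mm by 85 mm) begins 54 mm behind the grasp point. The pads swing forward as they close: fully open they stand 13 mm farther back than shut.
Start: joints at [1.231, 0.264, 1.604, -0, 1.274, -0.037], TCP at [0.201, 0.644, 0.231] pointing down, gripper open.
Joint ranges: [-2.63, 2.63], [-0.94, 2.18], [0.31, 2.57], [-1.31, 4.45], [0, 2.66], [-2.55, 2.55]. Speed limits (rad/s): [2.57, 2.57, 3.14, 3.14, 3.14, 3.14].

INTERFACE

Orientations are given as a rotation vector (axis times angle).
In Python, from workcell import read_state, read_camera, calibration, finish_job gives the robot as it stands.
- The arm moves only by the tool step_arm, never from a script. Its argument "commands" is a list of rows, each an object of numbers: "fingers": the gripper's target within -1 to 1 (shut at 1, half-way at 0, fully open at -1); "dx", "dy", "dz": the shift along the tool's x, y, z in m; "roll": the turn about the tool's z in degrees. In form: [{"fingers": .., "dx": .., "dy": .., "dz": .., "roll": ..}, ...]. A call has 1 to 8 rows; each row is the pose to reach, as a shift and turn from the pose commanded when the call began, along the tool's axes at that moment; what a row does not reach only later rows make up. A row lasts 1/8 s, in which the tool goes at most 62.5 mm and 10.7 degrees, less where a joint would pass 70% of its speed; a pose out of reach is approached as far as the arm can. A call with a gripper value outside its range is refused whole. The fingers move at their own pace and stop on an object; "squeeze" is the grip in N (left out, the last holds). Time passes only in rows, so rows that repeat a pose let the fingers close. It gives the time, the measured TCP pose, the force, the opening and the grip force at its end, in the units of the state.
- read_state(): the state, without advancing time (a new reading comes with each control period).
- read_camera(name): name is "scene" or "top" or "wrist"; returns (picture, depth): 420x560x3 uint8, blue, green, red; 420x560 float32, m along the optical axis (not along the pixel's ray), 0 where there is no reading.
- calibration(name): a dict with "intrinsics" (3x3 intrinsics, pixels), "k1" (the pictures are not rectified: a ray, as slopes to the right and down, at radius r is drawn at 1 + k1 r^2 times it, then the intrinsics apply), "world_to_cam" (4x4, takes a point from world to camera coordinates). Camera axes: x right, y up, looking along -z (the intrinsics and any distortion apply to the point x, -y, -z); pixel columns grow to the right and rows downward; lengths in m; the calibration is good to about 2 mm. A picture is of the moment at which its call begins: read the wrist's pose just before it. calibration takes no time and is no camera call; for the wrist camera it gives the pose at the moment of the call.
- finish_job(): hands the job in; it is judged then, once.
The state is a dict: "time": time; "q": joint angles; "joint_vel": joint speeds; "joint_torque": joint torques, N m; "tool_pos": TCP position; "tcp_rot": TCP orientation; "wrist_force": force on the tool from outside, world axes, zero at the start; "torque": the same for the moment, N m; "width": opening from 0.0 (shut) to 1.0 (fully open); "grip_force": force on a finger pad.
Only numpy, scipy, OpenCV 4.12 (cv2) and the standard library are available. Lean on these libraries where they do the work, as an engineer would, in place of code of your own. Each camera call takes 0.05 s, during which the arm holds its last target. There are 200 camera calls.

## Working session

There is one attempt and no reset: what is moved stays moved. The work goes in short steps, Python scripts to look and compute and a tool call to move; the robot and the scene stay as the last step left them, time stands still between calls to the robot, and variables do not carry over. Pictures are saved under pics/ and viewed, at most 10 in all, crops included, and the job is handed in when it is done.

Besides the shell and the picture viewer there is one more tool, called by a JSON object that holds its "fn" and its "kwargs". step_arm: Moves the arm, as the interface text tells. Its arguments: {"type":"object","properties":{"commands":{"type":"array","items":{"type":"object","properties":{"fingers":{"type":"number"},"dx":{"type":"number"},"dy":{"type":"number"},"dz":{"type":"number"},"roll":{"type":"number"}}}},"squeeze":{"type":"number"}},"required":["commands"]}

```bash
mkdir -p pics; ls
cat > h.py <<'E'
import numpy as np, cv2
from workcell import *
from scipy.spatial.transform import Rotation as R
def pts(name,d,cal=None):
    c=cal or calibration(name); K=np.array(c["intrinsics"]);k1=c["k1"]
    v,u=np.mgrid[0:d.shape[0],0:d.shape[1]]
    xd=(u-K[0,2])/K[0,0]; yd=(v-K[1,2])/K[1,1]
    x,y=xd.copy(),yd.copy()
    for _ in range(8):
        s=1+k1*(x*x+y*y); x,y=xd/s,yd/s
    P=np.stack([x*d,-y*d,-d,np.ones_like(d)],-1)
    return (P@np.linalg.inv(np.array(c["world_to_cam"])).T)[...,:3]
def hsv(im): return cv2.cvtColor(im,cv2.COLOR_BGR2HSV)
E
python3 - <<'E'
from h import *
out=[]
for n in("scene","top"):
    im,d=read_camera(n); cal=calibration(n); np.savez(n,im=im,d=d)
    cv2.imwrite(f"pics/{n}0.png",im); print(n,cal)
s=read_state(); print(s)
E
```

```text
pics
scene {'intrinsics': array([[391.04837168,   0.        , 284.11238632],
       [  0.        , 391.04837168, 212.23864708],
       [  0.        ,   0.        ,   1.        ]]), 'k1': -0.03912628832982142, 'world_to_cam': array([[ 0.66150258, -0.74974277, -0.01732369, -0.30648671],
       [ 0.44003083,  0.36932908,  0.81851628, -0.30845878],
       [-0.60727852, -0.54907359,  0.57422208, -0.64374161],
       [ 0.        ,  0.        ,  0.        ,  1.        ]])}
top {'intrinsics': array([[417.91260298,   0.        , 276.7081816 ],
       [  0.        , 417.91260298, 212.88053538],
       [  0.        ,   0.        ,   1.        ]]), 'k1': -0.12355078780158349, 'world_to_cam': array([[ 0.02627215, -0.99963988, -0.00546714,  0.00416334],
       [ 0.97800178,  0.02457057,  0.20714442, -0.50385648],
       [-0.2069355 , -0.01078901,  0.9782951 , -1.21525908],
       [ 0.        ,  0.        ,  0.        ,  1.        ]])}
{'time': 0.1, 'q': array([ 1.23108772e+00,  2.64718428e-01,  1.60528056e+00, -2.73024606e-05,
        1.27368097e+00, -3.68946726e-02]), 'joint_vel': array([-0.00058752, -0.00053847, -0.00236296, -0.00033195,  0.00025277,
        0.00042003]), 'joint_torque': array([ 3.67047960e-05, -5.16703570e+01, -3.68592632e+01,  4.88915293e-05,
        6.27790665e-03, -2.25301864e-05]), 'tool_pos': array([0.20107161, 0.64364856, 0.23003586]), 'tcp_rot': array([-0.47377599, -3.10529169,  0.00322809]), 'wrist_force': array([0.59271441, 0.42109761, 0.31892109]), 'torque': array([-0.07084694,  0.01483664,  0.02309999]), 'grip_force': 0.0, 'width': 0.9984097510100097}
```

View pics/scene0.png

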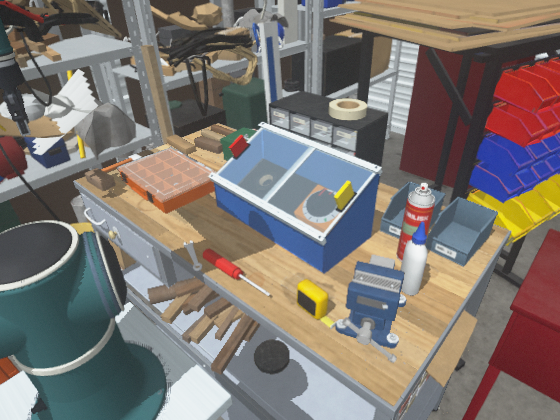

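View pics/top0.png

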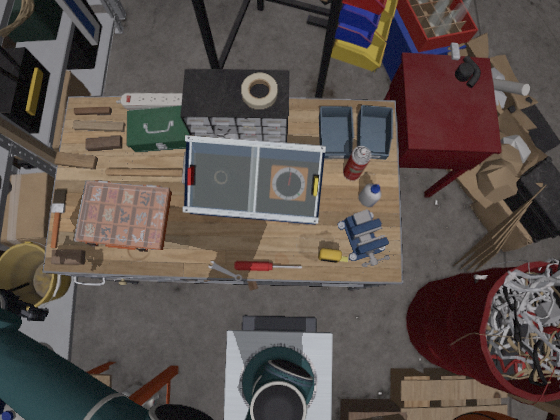

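The timer (orange, grey dial) is in the right half, behind the yellow-tab door: scene about (320,207), top about (289,182). The yellow tab is at top (316,186) and scene (343,195), and the red tab is at top (191,176). Next I'll measure the tabs and the dial.

Run:
```python
from h import *
for n in("scene","top"):
    z=np.load(n+".npz"); im,d=z["im"],z["d"]; P=pts(n,d); H=hsv(im)
    win={"scene":dict(yellow=(325,170,365,220),red=(225,130,250,165),dial=(295,180,345,232)),"top":dict(yellow=(308,170,324,202),red=(184,160,200,190),dial=(268,160,310,205))}[n]
    for k,(u0,v0,u1,v1) in win.items():
        m=np.zeros(d.shape,bool); m[v0:v1,u0:u1]=1
        h,s,v=H[...,0],H[...,1],H[...,2]
        if k=="yellow": m&=(h>18)&(h<35)&(s>150)
        elif k=="red": m&=((h<8)|(h>172))&(s>150)
        else: m&=(h>5)&(h<22)&(s>60)
        m&=d>0; q=P[m]
        if len(q)==0: print(n,k,0); continue
        vv,uu=np.nonzero(m)
        print(n,k,len(q),"px",uu.min(),uu.max(),vv.min(),vv.max(),"\n min",q.min(0).round(3),"max",q.max(0).round(3),"med",np.median(q,0).round(3))
        top=q[q[:,2]>np.percentile(q[:,2],97)-0.002]; print("  top",top.mean(0).round(3), "5/95",np.percentile(q,[5,95],axis=0).round(3).tolist())
    # white rails
    if n=="top":
        m=(H[...,1]<45)&(H[...,2]>170); m[:130]=0;m[225:]=0;m[:,:180]=0;m[:,330:]=0
        q=P[m&(d>0)]
        q=q[(q[:,2]>.08)&(q[:,2]<.24)]
        for lo,hi in((.08,.13),(.17,.24)):
            a=q[(q[:,2]>lo)&(q[:,2]<hi)]
            print("rail",lo,len(a),a.min(0).round(3),a.max(0).round(3),np.median(a,0).round(3),np.polyfit(a[:,1],a[:,0],1).round(4))
    c=cv2.resize(im[160:220,260:330] if n=="top" else im[160:240,285:375],None,fx=6,fy=6,interpolation=2)
    cv2.imwrite(f"pics/c_{n}.png",c)
```

```text
scene yellow 292 px 334 353 181 208 
 min [ 0.527 -0.099  0.137] max [ 0.607 -0.058  0.192] med [ 0.553 -0.095  0.169]
  top [ 0.567 -0.092  0.19 ] 5/95 [[0.532, -0.098, 0.145], [0.575, -0.088, 0.188]]
scene red 189 px 229 246 135 155 
 min [0.55  0.251 0.145] max [0.601 0.267 0.192] med [0.574 0.257 0.17 ]
  top [0.586 0.26  0.189] 5/95 [[0.554, 0.254, 0.15], [0.594, 0.263, 0.188]]
scene dial 299 px 295 337 185 231 
 min [ 0.488 -0.101  0.102] max [0.583 0.003 0.146] med [ 0.503 -0.032  0.108]
  top [ 0.579 -0.011  0.143] 5/95 [[0.492, -0.089, 0.104], [0.578, -0.001, 0.142]]
top yellow 22 px 313 317 176 194 
 min [ 0.534 -0.095  0.161] max [ 0.588 -0.083  0.193] med [ 0.563 -0.085  0.178]
  top [ 0.578 -0.09   0.191] 5/95 [[0.536, -0.093, 0.163], [0.587, -0.083, 0.19]]
top red 116 px 187 194 166 184 
 min [0.554 0.255 0.118] max [0.612 0.282 0.198] med [0.58  0.26  0.179]
  top [0.591 0.261 0.195] 5/95 [[0.558, 0.256, 0.128], [0.602, 0.282, 0.194]]
top dial 331 px 269 307 165 200 
 min [ 0.528 -0.068  0.118] max [0.62  0.04  0.165] med [ 0.588 -0.007  0.148]
  top [ 0.613 -0.013  0.163] 5/95 [[0.532, -0.065, 0.122], [0.616, 0.037, 0.163]]
rail 0.08 765 [ 0.468 -0.101  0.099] [0.552 0.292 0.13 ] [0.487 0.085 0.109] [0.0532 0.4851]
rail 0.17 843 [ 0.615 -0.114  0.17 ] [0.689 0.282 0.203] [0.67  0.078 0.194] [0.0585 0.6638]
```

View pics/c_top.png

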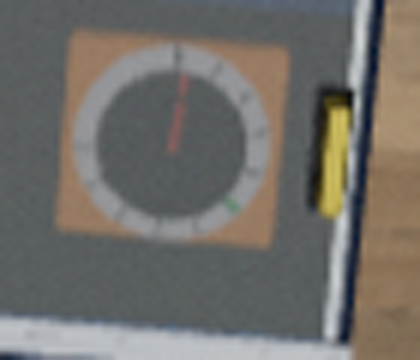

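The crop confirms the pointer is at the broad mark (up slope) and the green mark is clockwise of it, with the yellow tab at the right edge. The case yaw is about -3.1°. The yellow tab point is near (0.554, -0.091, 0.175), which fits the geometry given.

```bash
cat >> h.py <<'E'
def go(*targets, yaw=None):
    s=read_state(); M=R.from_rotvec(s["tcp_rot"]).as_matrix(); p=s["tool_pos"]
    print("t",s["time"],"p",p.round(4),"y-axis",M[:2,1].round(3),"z",M[:,2].round(3),"q",s["q"].round(2),"F",s["wrist_force"].round(1),"T",s["torque"].round(2),"w",s["width"],s["grip_force"])
    for t in targets: print(t, (M.T@(np.array(t)-p)).round(4))
    # roll (deg, + = clockwise from above) to bring tool y to case y
    cy=np.array([0.055,1.]); a=np.degrees(np.arctan2(cy[1],cy[0])-np.arctan2(M[1,1],M[0,1])); print("roll to case y",-a)
E
python3 -c "
from h import *
go((.35,.33,.33),(.554,-.091,.33),(.554,-.091,.165))"
```

```text
t 0.1 p [0.2011 0.6436 0.23  ] y-axis [0.298 0.955] z [-0.001 -0.002 -1.   ] q [ 1.23  0.26  1.61 -0.    1.27 -0.04] F [0.6 0.4 0.3] T [-0.07  0.01  0.02] w 0.9984097510100097 0.0
(0.35, 0.33, 0.33) [-0.2357 -0.2552 -0.0994]
(0.554, -0.091, 0.33) [-0.5559 -0.5962 -0.0987]
(0.554, -0.091, 0.165) [-0.5559 -0.5958  0.0663]
roll to case y -14.201401644577903
```

{"fn": "step_arm", "kwargs": {"commands": [{"fingers": -1, "dx": 0, "dy": 0, "dz": -0.06, "roll": 0}, {"fingers": -1, "dx": -0.03, "dy": -0.03, "dz": -0.1, "roll": -3}, {"fingers": -1, "dx": -0.07, "dy": -0.075, "dz": -0.1, "roll": -7}, {"fingers": -1, "dx": -0.11, "dy": -0.12, "dz": -0.1, "roll": -10}, {"fingers": -1, "dx": -0.15, "dy": -0.16, "dz": -0.1, "roll": -14.2}, {"fingers": -1, "dx": -0.19, "dy": -0.205, "dz": -0.1, "roll": -14.2}, {"fingers": -1, "dx": -0.23, "dy": -0.25, "dz": -0.1, "roll": -14.2}, {"fingers": -1, "dx": -0.27, "dy": -0.29, "dz": -0.1, "roll": -14.2}]}}

```text
time: 1.1
tool_pos: [0.3727, 0.2849, 0.331]
tcp_rot: [-0.086, -3.14, 0.0]
wrist_force: [0.5, -0.3, -0.5]
width: 0.996
grip_force: 0.0
```

```bash
python3 -c "
from h import *
go((.554,-.091,.33),(.554,-.091,.165))"
```

```text
t 1.1 p [0.3727 0.2849 0.331 ] y-axis [0.055 0.999] z [-0. -0. -1.] q [ 0.6  -0.18  1.89 -0.    1.44 -0.92] F [ 0.5 -0.3 -0.5] T [ 0.   -0.04 -0.02] w 0.9961096413134588 0.0
(0.554, -0.091, 0.33) [-0.2016 -0.3654  0.0011]
(0.554, -0.091, 0.165) [-0.2016 -0.3654  0.1661]
roll to case y 0.010197466774517869
```

{"fn": "step_arm", "kwargs": {"commands": [{"fingers": -1, "dx": -0.03, "dy": -0.055, "dz": 0}, {"fingers": -1, "dx": -0.06, "dy": -0.11, "dz": 0}, {"fingers": -1, "dx": -0.09, "dy": -0.165, "dz": 0}, {"fingers": -1, "dx": -0.12, "dy": -0.22, "dz": 0}, {"fingers": -1, "dx": -0.15, "dy": -0.275, "dz": 0}, {"fingers": -1, "dx": -0.18, "dy": -0.33, "dz": 0}, {"fingers": -1, "dx": -0.2, "dy": -0.365, "dz": 0}, {"fingers": -1, "dx": -0.2, "dy": -0.365, "dz": 0}]}}

```text
invalid input
```

Run:
```python
from h import *
go((.554,-.091,.165))
cal=calibration("wrist"); im,d=read_camera("wrist"); P=pts("wrist",d,cal); H=hsv(im)
m=(H[...,0]>18)&(H[...,0]<35)&(H[...,1]>150)&(d>0)
q=P[m]; q=q[q[:,2]>.14]; print(len(q),np.percentile(q,[2,50,98],axis=0).round(3).tolist() if len(q) else 0)
q=q[q[:,2]>.17]; print(np.percentile(q,[2,50,98],axis=0).round(3).tolist())
cv2.imwrite("pics/w1.png",im)
```

```text
t 1.1 p [0.3727 0.2849 0.331 ] y-axis [0.055 0.999] z [-0. -0. -1.] q [ 0.6  -0.18  1.89 -0.    1.44 -0.92] F [ 0.5 -0.3 -0.5] T [ 0.   -0.04 -0.02] w 0.9961096413134588 0.0
(0.554, -0.091, 0.165) [-0.2016 -0.3654  0.1661]
roll to case y 0.010197466774517869
21 [[0.552, -0.087, 0.147], [0.572, -0.085, 0.16], [0.581, -0.083, 0.169]]Traceback (most recent call last):
  File "<stdin>", line 6, in <module>
    return _quantile_unchecked(
        a, q, axis, out, overwrite_input, method, keepdims, weights)
    return _ureduce(a,
                    func=_quantile_ureduce_func,
    ...<5 lines>...
                    overwrite_input=overwrite_input,
                    method=method)
    r = func(a, **kwargs)
    result = _quantile(arr,
                       quantiles=q,
    ...<2 lines>...
                       out=out,
                       weights=wgt)
    slices_having_nans = np.isnan(arr[-1, ...])
                                  ~~~^^^^^^^^^
IndexError: index -1 is out of bounds for axis 0 with size 0
```

The step call was refused, apparently because "roll" was missing. I'll send it again with all the fields.

{"fn": "step_arm", "kwargs": {"commands": [{"fingers": -1, "dx": -0.03, "dy": -0.055, "dz": 0, "roll": 0}, {"fingers": -1, "dx": -0.06, "dy": -0.11, "dz": 0, "roll": 0}, {"fingers": -1, "dx": -0.09, "dy": -0.165, "dz": 0, "roll": 0}, {"fingers": -1, "dx": -0.12, "dy": -0.22, "dz": 0, "roll": 0}, {"fingers": -1, "dx": -0.15, "dy": -0.275, "dz": 0, "roll": 0}, {"fingers": -1, "dx": -0.18, "dy": -0.33, "dz": 0, "roll": 0}, {"fingers": -1, "dx": -0.2, "dy": -0.365, "dz": 0, "roll": 0}, {"fingers": -1, "dx": -0.2, "dy": -0.365, "dz": 0, "roll": 0}]}}

```text
time: 2.15
tool_pos: [0.5527, -0.0909, 0.3301]
tcp_rot: [-0.092, -3.138, 0.0]
wrist_force: [0.3, -0.0, -0.6]
width: 1.002
grip_force: 0.0
```

Run:
```python
from h import *
go((.554,-.091,.165))
cal=calibration("wrist"); im,d=read_camera("wrist"); P=pts("wrist",d,cal); H=hsv(im)
cv2.imwrite("pics/w1.png",im)
m=(H[...,0]>18)&(H[...,0]<35)&(H[...,1]>150)&(d>0)
q=P[m]; q=q[q[:,2]>.14]; print(len(q),np.percentile(q,[2,50,98],axis=0).round(3).tolist() if len(q) else 0)
```

```text
t 2.15 p [ 0.5527 -0.0909  0.3301] y-axis [0.059 0.998] z [-0.002 -0.    -1.   ] q [-0.21  0.    1.72 -0.    1.42 -1.72] F [ 0.3 -0.  -0.6] T [-0.02 -0.01 -0.01] w 1.0017465713489415 0.0
(0.554, -0.091, 0.165) [-0.0016  0.      0.1651]
roll to case y -0.225481216469409
0 0
```

View pics/w1.png

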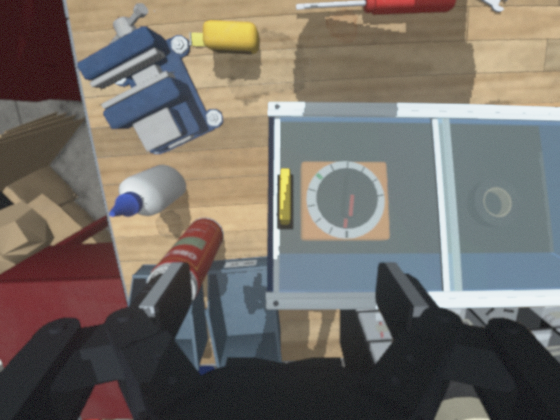

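The tab is at pixel (285,197), and its column is midway between the fingers (about 175 to 395). I'll check that with a ray.

```bash
cat >> h.py <<'E'
def ray(cal,uv,n,c):
    "pixel -> point on plane n.x=c"
    K=np.array(cal["intrinsics"]); xd=(uv[0]-K[0,2])/K[0,0]; yd=(uv[1]-K[1,2])/K[1,1]; x,y=xd,yd
    for _ in range(8):
        s=1+cal["k1"]*(x*x+y*y); x,y=xd/s,yd/s
    T=np.linalg.inv(np.array(cal["world_to_cam"])); o=T[:3,3]; w=T[:3,:3]@[x,-y,-1]
    return o+w*(c-n@o)/(n@w)
E
python3 - <<'E'
from h import *
im=cv2.imread("pics/w1.png"); H=hsv(im); cal=calibration("wrist")
m=((H[...,0]>18)&(H[...,0]<35)&(H[...,1]>150)).astype(np.uint8); m[:150]=0;m[:,:265]=0;m[:,310:]=0
v,u=np.nonzero(m); print(len(u),u.min(),u.max(),v.min(),v.max(),u.mean(),v.mean())
Z=np.array([0,0,1.])
for z in (.175,.184): print(ray(cal,(u.mean(),v.mean()),Z,z).round(4))
print(ray(cal,(286,170),Z,.1735).round(4),ray(cal,(286,225),Z,.195).round(4))
# case rail corners at outer: screws
for uv in ((277,107),(277,301)): print(uv,ray(cal,uv,Z,.11).round(4),ray(cal,uv,Z,.197).round(4))
im,d=read_camera("wrist"); print((d>0).mean(), d[197,285],d[200,345], d[100,230])
E
```

```text
Traceback (most recent call last):
ValueError: zero-size array to reduction operation minimum which has no identity
```

Run:
```python
from h import *
im=cv2.imread("pics/w1.png"); print(im.shape); H=hsv(im); cal=calibration("wrist")
print(im[190:200:4,280:292:2].tolist()); 
m=((im[...,2]>130)&(im[...,1]>110)&(im[...,0]<90)).astype(np.uint8); m[:150]=0;m[240:]=0;m[:,:265]=0;m[:,300:]=0
v,u=np.nonzero(m); print(len(u))
if len(u):
  print(u.min(),u.max(),v.min(),v.max(),u.mean(),v.mean())
  Z=np.array([0,0,1.])
  for z in (.175,.184): print(ray(cal,(u.mean(),v.mean()),Z,z).round(4))
im,d=read_camera("wrist"); print((d>0).mean(), d[197,285],d[200,345], d[100,230])
```

```text
(420, 560, 3)
[[[84, 173, 185], [109, 229, 237], [114, 231, 238], [88, 180, 193], [73, 143, 155], [62, 101, 107]], [[87, 180, 191], [111, 229, 237], [95, 199, 211], [73, 148, 159], [73, 142, 151], [60, 97, 105]], [[87, 179, 194], [114, 231, 238], [103, 218, 227], [77, 154, 164], [70, 141, 150], [57, 98, 105]]]
315
279 289 173 219 284.815873015873 201.7047619047619
[ 0.5616 -0.0875  0.175 ]
[ 0.5591 -0.0874  0.184 ]
0.9959481292517007 0.29640633 0.34259617 0.44691485
```

{"fn": "step_arm", "kwargs": {"commands": [{"fingers": -1, "dx": -0.003, "dy": 0.002, "dz": 0.05, "roll": 0}, {"fingers": -1, "dx": -0.003, "dy": 0.002, "dz": 0.1, "roll": 0}, {"fingers": -1, "dx": -0.003, "dy": 0.002, "dz": 0.14, "roll": 0}, {"fingers": -1, "dx": -0.003, "dy": 0.002, "dz": 0.166, "roll": 0}, {"fingers": 1, "dx": -0.003, "dy": 0.002, "dz": 0.166, "roll": 0}, {"fingers": 1, "dx": -0.003, "dy": 0.002, "dz": 0.166, "roll": 0}, {"fingers": 1, "dx": -0.003, "dy": 0.002, "dz": 0.166, "roll": 0}, {"fingers": 1, "dx": -0.003, "dy": 0.002, "dz": 0.166, "roll": 0}], "squeeze": 25}}

```text
time: 3.25
tool_pos: [0.5562, -0.0869, 0.1669]
tcp_rot: [0.086, 3.138, -0.001]
wrist_force: [0.8, -2.3, 1.4]
width: 0.142
grip_force: 0.9
```

{"fn": "step_arm", "kwargs": {"commands": [{"fingers": 1, "dx": 0, "dy": 0, "dz": 0, "roll": 0}, {"fingers": 1, "dx": 0, "dy": 0, "dz": 0, "roll": 0}]}}

```text
time: 3.5
tool_pos: [0.5563, -0.0869, 0.1669]
tcp_rot: [0.087, 3.138, -0.0]
wrist_force: [-1.1, -0.0, 7.0]
width: 0.108
grip_force: 30.0
```

```bash
python3 -c "
from h import *
go((.556,-.089,.165))"
```

```text
t 3.5 p [ 0.5563 -0.0869  0.1669] y-axis [0.056 0.998] z [ 0.003 -0.    -1.   ] q [-0.2   0.1   1.92  0.    1.12 -1.71] F [-1.1 -0.   7. ] T [ 0.05  0.08 -0.2 ] w 0.10809967767995837 29.979165494441986
(0.556, -0.089, 0.165) [ 0.0002 -0.0021  0.0019]
roll to case y -0.036245584200184394
```

{"fn": "step_arm", "kwargs": {"commands": [{"fingers": 1, "dx": 0, "dy": 0.01, "dz": -0.001, "roll": 0}, {"fingers": 1, "dx": 0, "dy": 0.035, "dz": -0.001, "roll": 0}, {"fingers": 1, "dx": 0, "dy": 0.06, "dz": -0.001, "roll": 0}, {"fingers": 1, "dx": 0, "dy": 0.085, "dz": -0.001, "roll": 0}, {"fingers": 1, "dx": 0, "dy": 0.11, "dz": -0.001, "roll": 0}, {"fingers": 1, "dx": 0, "dy": 0.135, "dz": -0.001, "roll": 0}, {"fingers": 1, "dx": 0, "dy": 0.155, "dz": -0.001, "roll": 0}, {"fingers": 1, "dx": 0, "dy": 0.16, "dz": -0.001, "roll": 0}]}}

```text
time: 4.5
tool_pos: [0.566, 0.072, 0.167]
tcp_rot: [0.083, 3.136, -0.008]
wrist_force: [4.6, -17.5, 2.1]
width: 0.109
grip_force: 29.9
```

{"fn": "step_arm", "kwargs": {"commands": [{"fingers": 1, "dx": 0, "dy": 0.002, "dz": 0, "roll": 0}, {"fingers": 1, "dx": 0, "dy": 0.002, "dz": 0, "roll": 0}]}}

```text
time: 4.75
tool_pos: [0.566, 0.0719, 0.167]
tcp_rot: [0.085, 3.136, -0.01]
wrist_force: [4.5, -12.4, 1.8]
width: 0.113
grip_force: 29.6
```

{"fn": "step_arm", "kwargs": {"commands": [{"fingers": 0.3, "dx": 0, "dy": -0.001, "dz": 0, "roll": 0}, {"fingers": 0, "dx": 0, "dy": -0.001, "dz": 0, "roll": 0}, {"fingers": 0, "dx": 0, "dy": -0.001, "dz": 0, "roll": 0}, {"fingers": 0, "dx": 0, "dy": 0, "dz": -0.05, "roll": 0}, {"fingers": 0, "dx": 0, "dy": 0, "dz": -0.1, "roll": 0}, {"fingers": 0, "dx": 0, "dy": -0.05, "dz": -0.13, "roll": 0}, {"fingers": 0, "dx": 0, "dy": -0.09, "dz": -0.13, "roll": 0}, {"fingers": 0, "dx": 0, "dy": -0.09, "dz": -0.13, "roll": 0}]}}

```text
time: 5.75
tool_pos: [0.5592, -0.0165, 0.2969]
tcp_rot: [0.091, 3.139, -0.001]
wrist_force: [0.3, -0.6, 0.9]
width: 0.501
grip_force: 0.0
```

Run:
```python
from h import *
go()
cal=calibration("wrist"); im,d=read_camera("wrist"); P=pts("wrist",d,cal); H=hsv(im)
cv2.imwrite("pics/w2.png",im); np.savez("w2",im=im,d=d,**{k:np.array(v) for k,v in cal.items()})
im2,d2=read_camera("top"); cv2.imwrite("pics/t2.png",im2); np.savez("t2",im=im2,d=d2)
```

```text
t 5.75 p [ 0.5592 -0.0165  0.2969] y-axis [0.058 0.998] z [ 0.001 -0.    -1.   ] q [-0.07  0.01  1.77 -0.    1.36 -1.59] F [ 0.3 -0.6  0.9] T [-0.    0.03 -0.03] w 0.5013777380725449 0.0
roll to case y -0.16825066341489492
```

View pics/w2.png

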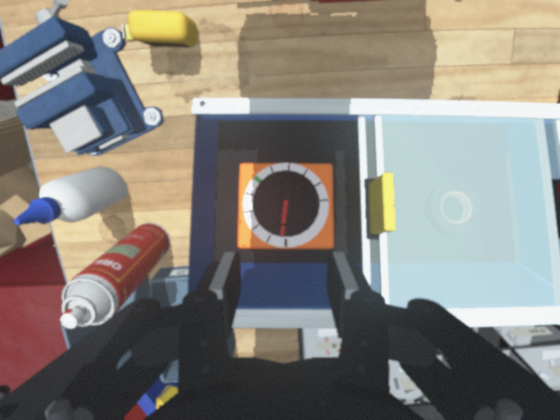

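The right door is open: the yellow tab is at (383,205), against the left door's edge. The timer is uncovered at (286,205), with its pointer toward the case's back. Next I'll locate the knob from the depth data.

Run:
```python
from h import *
z=np.load("w2.npz"); im,d=z["im"],z["d"]; cal={k:z[k] for k in("intrinsics","k1","world_to_cam")}; cal["k1"]=float(cal["k1"])
P=pts("wrist",d,cal); H=hsv(im)
m=np.zeros(d.shape,bool); m[155:255,230:340]=1
o=m&(H[...,0]>5)&(H[...,0]<20)&(H[...,1]>150)&(d>0)
q=P[o]; A=np.c_[q[:,:2],np.ones(len(q))]; c=np.linalg.lstsq(A,q[:,2],rcond=None)[0]
for _ in range(3):
    r=q[:,2]-A@c; k=abs(r)<.003; c=np.linalg.lstsq(A[k],q[k,2],rcond=None)[0]
n=np.array([-c[0],-c[1],1]); n/=np.linalg.norm(n); print("plane n",n.round(3),"tilt",np.degrees(np.arccos(n[2])),"resid",r[k].std(), len(q),k.sum())
p0=q[k].mean(0); h=(P-p0)@n
# minAreaRect of orange on the ray-plane
u_=np.array([n[2],0,-n[0]]);u_/=np.linalg.norm(u_); v_=np.cross(n,u_)
ab=np.c_[(q[k]-p0)@u_,(q[k]-p0)@v_].astype(np.float32)
(cc,wh,ang)=cv2.minAreaRect(ab); C=p0+u_*cc[0]+v_*cc[1]; print("rect",wh,ang,"centre top face",C.round(4)); K0=C+n*.035; print("knob_grip est",K0.round(4))
H2=(P-C)@n; rad=np.linalg.norm((P-C)-H2[...,None]*n,axis=-1)
for lo,hi in((.008,.02),(.025,.034),(.034,.046)):
    s=m&(H2>lo)&(H2<hi)&(rad<.06)&(d>0); w=P[s]; a=(w-C)@u_; b=(w-C)@v_
    print(lo,hi,len(w),"u",np.percentile(a,[1,50,99]).round(4),"v",np.percentile(b,[1,50,99]).round(4),"h",np.percentile(H2[s],[5,50,95]).round(4), "cen",cv2.minAreaRect(np.c_[a,b].astype(np.float32)) if len(w)>4 else 0)
# red pointer
rd=m&((H[...,0]<5)|(H[...,0]>172))&(H[...,1]>150)&(rad<.04); w=P[rd]; print("red",len(w),((w-C)@u_).min(),((w-C)@u_).max(),np.median((w-C)@v_), np.percentile(H2[rd],[5,50,95]))
print("u_",u_.round(3),"v_",v_.round(3))
```

```text
plane n [-0.421  0.021  0.907] tilt 24.920541955396185 resid 0.0009621819862408144 1384 1368
rect (0.10860798507928848, 0.09903255105018616) 86.81532287597656 centre top face [ 0.5864 -0.0152  0.0917]
knob_grip est [ 0.5717 -0.0144  0.1235]
0.008 0.02 2834 u [-0.0351  0.0019  0.0353] v [-0.0346 -0.0007  0.0355] h [0.0128 0.0141 0.0154] cen ((-5.894899368286133e-05, 0.0004907622933387756), (0.0738125741481781, 0.07412371039390564), 59.578880310058594)
0.025 0.034 11 u [0.023  0.0249 0.0258] v [-0.0097 -0.0048  0.0024] h [0.0252 0.0303 0.0334] cen ((0.02456609345972538, -0.0037310500629246235), (0.012517559342086315, 0.0012812957866117358), 80.67185974121094)
0.034 0.046 672 u [-0.0248  0.0006  0.025 ] v [-0.0087  0.0005  0.0099] h [0.0379 0.0399 0.0414] cen ((-0.000216679647564888, 0.000526798889040947), (0.014001449570059776, 0.051731862127780914), 80.10914611816406)
red 16 0.003928740092363989 0.03217402838112027 -0.001961579396723362 [0.01405364 0.04052854 0.04176015]
u_ [0.907 0.    0.421] v_ [ 0.009  1.    -0.019]
```

Run:
```python
from h import *
go((.5715,-.0142,.20),(.5715,-.0142,.1155))
c=calibration("wrist"); print(np.linalg.inv(np.array(c["world_to_cam"]))[:3,3]-read_state()["tool_pos"])
```

```text
t 5.85 p [ 0.5589 -0.0144  0.2959] y-axis [0.056 0.998] z [-0.001  0.001 -1.   ] q [-0.07  0.01  1.77  0.    1.36 -1.59] F [1.4 0.3 0.2] T [ 0.02 -0.01 -0.01] w 0.4995879959618229 0.0
(0.5715, -0.0142, 0.2) [-0.0126  0.0008  0.0959]
(0.5715, -0.0142, 0.1155) [-0.0127  0.0008  0.1804]
roll to case y -0.050301585094181527
[-0.0729822   0.00485548  0.14313592]
```

{"fn": "step_arm", "kwargs": {"commands": [{"fingers": 0, "dx": -0.0127, "dy": 0.001, "dz": 0.03, "roll": 7.6}, {"fingers": 0, "dx": -0.0127, "dy": 0.001, "dz": 0.07, "roll": 7.6}, {"fingers": 0, "dx": -0.0127, "dy": 0.001, "dz": 0.11, "roll": 7.6}, {"fingers": 0, "dx": -0.0127, "dy": 0.001, "dz": 0.14, "roll": 7.6}, {"fingers": 0, "dx": -0.0127, "dy": 0.001, "dz": 0.165, "roll": 7.6}, {"fingers": 0, "dx": -0.0127, "dy": 0.001, "dz": 0.18, "roll": 7.6}, {"fingers": 0, "dx": -0.0127, "dy": 0.001, "dz": 0.18, "roll": 7.6}]}}

```text
time: 6.72
tool_pos: [0.5708, -0.0135, 0.1147]
tcp_rot: [-0.292, -3.125, -0.0]
wrist_force: [-0.6, 0.4, 0.3]
width: 0.499
grip_force: 0.0
```

Run:
```python
from h import *
go((.5715,-.0142,.1155))
import time
im,d=read_camera("wrist"); cv2.imwrite("pics/w3.png",im)
```

```text
t 6.725 p [ 0.5708 -0.0135  0.1147] y-axis [0.186 0.983] z [-0.003  0.    -1.   ] q [-0.07  0.17  1.94  0.    1.03 -1.45] F [-0.6  0.4  0.3] T [ 0.05  0.01 -0.01] w 0.49936850834565727 0.0
(0.5715, -0.0142, 0.1155) [-0.0008 -0.0006 -0.0008]
roll to case y -7.543621895442201
```

View pics/w3.png

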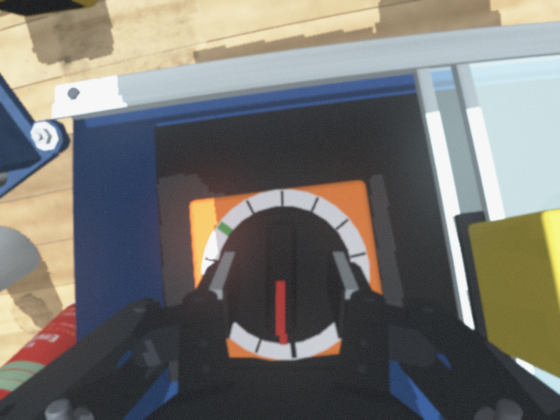

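The bar (column 282) is centred and aligned between the fingers (220 to 345). The pointer sits slightly clockwise of the broad mark at (293,350), and the green mark is at (222,230). Now I'll grip the bar.

{"fn": "step_arm", "kwargs": {"commands": [{"fingers": 1, "dx": 0, "dy": 0, "dz": 0, "roll": 0}, {"fingers": 1, "dx": 0, "dy": 0, "dz": 0, "roll": 0}, {"fingers": 1, "dx": 0, "dy": 0, "dz": 0, "roll": 0}, {"fingers": 1, "dx": 0, "dy": 0, "dz": 0, "roll": 0}], "squeeze": 30}}

```text
time: 7.28
tool_pos: [0.5728, -0.0146, 0.1172]
tcp_rot: [0.294, 3.126, 0.0]
wrist_force: [0.3, -0.2, 2.8]
width: 0.153
grip_force: 32.4
```

{"fn": "step_arm", "kwargs": {"commands": [{"fingers": 1, "dx": -0.001, "dy": 0, "dz": 0.002, "roll": 0}, {"fingers": 1, "dx": -0.0017, "dy": 0, "dz": 0.0036, "roll": 0}, {"fingers": 1, "dx": -0.0017, "dy": 0, "dz": 0.0036, "roll": 0}]}}

```text
time: 7.65
tool_pos: [0.5742, -0.015, 0.1141]
tcp_rot: [0.294, 3.127, -0.0]
wrist_force: [-3.1, -0.2, 10.6]
width: 0.155
grip_force: 33.7
```

{"fn": "step_arm", "kwargs": {"commands": [{"fingers": 1, "dx": 0, "dy": 0, "dz": 0, "roll": 7}, {"fingers": 1, "dx": 0, "dy": 0, "dz": 0, "roll": 14}, {"fingers": 1, "dx": 0, "dy": 0, "dz": 0, "roll": 21}, {"fingers": 1, "dx": 0, "dy": 0, "dz": 0, "roll": 28}, {"fingers": 1, "dx": 0, "dy": 0, "dz": 0, "roll": 28}]}}

```text
time: 8.28
tool_pos: [0.573, -0.0133, 0.1138]
tcp_rot: [-1.042, -2.962, -0.003]
wrist_force: [-4.9, 4.0, 10.6]
width: 0.155
grip_force: 58.2
```

```bash
cat > chk.py <<'E'
from h import *
import sys
go()
im,d=read_camera("wrist"); cal=calibration("wrist"); P=pts("wrist",d,cal); H=hsv(im); cv2.imwrite(f"pics/{sys.argv[1]}.png",im)
n=np.array([-.421,.021,.907]); C=np.array([.5864,-.0152,.0917]); n/=np.linalg.norm(n)
h=(P-C)@n; u=np.array([.907,0,.421]);v=np.cross(n,u); a=(P-C)@u;b=(P-C)@v; r=np.hypot(a,b)
s=(r<.085)&(abs(h)<.006)&(H[...,0]>5)&(H[...,0]<20)&(H[...,1]>150)&(d>0)
if s.sum()>5: print("orange",s.sum(),cv2.minAreaRect(np.c_[a[s],b[s]].astype(np.float32)))
g=(r<.045)&(r>.025)&(H[...,0]>40)&(H[...,0]<85)&(H[...,1]>80)&(h<.03)&(h>0)
rd=(r<.04)&((H[...,0]<5)|(H[...,0]>172))&(H[...,1]>150)&(h>.0)
for nm,m in(("green",g),("red",rd)):
    print(nm,m.sum(), "cw deg from u:",np.degrees(np.arctan2(-np.median(b[m]),np.median(a[m]))).round(1),"r",np.median(r[m]).round(3)) if m.sum() else print(nm,0)
E
python3 chk.py k1
```

```text
t 8.275 p [ 0.573  -0.0133  0.1138] y-axis [0.626 0.78 ] z [-0.001  0.002 -1.   ] q [-0.07  0.18  1.94  0.    1.03 -0.96] F [-4.9  4.  10.6] T [1.28 0.6  0.56] w 0.15458173193211008 58.2483362685889
roll to case y -35.61292387194094
orange 5869 ((-0.002959389239549637, 0.0014845803380012512), (0.10897523909807205, 0.09983440488576889), 81.61251831054688)
green 33 cw deg from u: 144.2 r 0.043
red 468 cw deg from u: 31.8 r 0.012
```

View pics/k1.png

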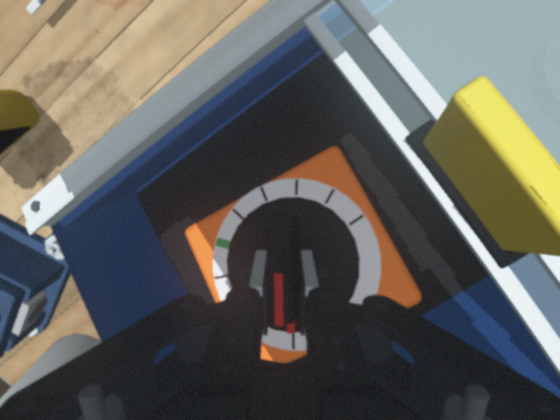

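The timer edge at (188,230)–(340,147) is turned about 5–6° relative to the rail. The pads are clamping the skewed bar hard enough to twist the timer. I'll release and remeasure from a clear view.

{"fn": "step_arm", "kwargs": {"commands": [{"fingers": 1, "dx": 0, "dy": 0, "dz": -0.002, "roll": 0}, {"fingers": 0.5, "dx": 0, "dy": 0, "dz": -0.003, "roll": 0}, {"fingers": 0, "dx": 0, "dy": 0, "dz": -0.003, "roll": 0}, {"fingers": 0, "dx": 0, "dy": 0, "dz": -0.003, "roll": 0}, {"fingers": 0, "dx": 0, "dy": 0, "dz": -0.05, "roll": 0}, {"fingers": 0, "dx": 0, "dy": 0, "dz": -0.1, "roll": 0}, {"fingers": 0, "dx": 0, "dy": 0, "dz": -0.1, "roll": 0}]}}

```text
time: 9.2
tool_pos: [0.5773, -0.015, 0.2181]
tcp_rot: [1.039, 2.954, 0.004]
wrist_force: [0.9, 0.4, -0.4]
width: 0.498
grip_force: 0.0
```

```bash
cat > meas.py <<'E'
from h import *
import sys
go()
cal=calibration("wrist"); im,d=read_camera("wrist"); P=pts("wrist",d,cal); H=hsv(im); cv2.imwrite(f"pics/{sys.argv[1]}.png",im)
n=np.array([-.421,.021,.907]); n/=np.linalg.norm(n); C=np.array([.5864,-.0152,.0917]); u=np.array([.907,0,.421]);v=np.cross(n,u)
D=P-C; h=D@n;a=D@u;b=D@v;r=np.hypot(a,b)
f=lambda s:cv2.minAreaRect(np.c_[a[s],b[s]].astype(np.float32))
s=(r<.085)&(abs(h)<.006)&(H[...,0]>5)&(H[...,0]<20)&(H[...,1]>150)&(d>0)
q=P[s]; c=np.linalg.lstsq(np.c_[q[:,:2],np.ones(len(q))],q[:,2],rcond=None)[0]; nn=np.array([-c[0],-c[1],1]);nn/=np.linalg.norm(nn)
print("orange",s.sum(),f(s),"h",np.median(h[s]).round(4),"n",nn.round(3))
s=(h>.008)&(h<.02)&(r<.05)&(d>0); print("skirt",f(s))
s=(h>.034)&(h<.046)&(r<.04)&(d>0); bc=f(s); print("bar",bc,"h",np.median(h[s]).round(4))
x=bc[0]; print("bar centre world",(C+u*x[0]+v*x[1]+n*.035).round(4))
g=(r<.045)&(r>.025)&(H[...,0]>40)&(H[...,0]<85)&(H[...,1]>80)&(h<.03)&(h>0)
rd=(r<.04)&((H[...,0]<5)|(H[...,0]>172))&(H[...,1]>150)&(h>.03)
sk=f((h>.008)&(h<.02)&(r<.05)&(d>0))[0]
for nm,m in(("green",g),("red",rd)):
    print(nm,m.sum(), "cw deg from u:",np.degrees(np.arctan2(-(np.median(b[m])-sk[1]),np.median(a[m])-sk[0])).round(1),"r",np.median(r[m]).round(3)) if m.sum() else print(nm,0)
E
python3 meas.py m1
```

```text
t 9.2 p [ 0.5773 -0.015   0.2181] y-axis [0.626 0.78 ] z [ 0.01  -0.001 -1.   ] q [-0.07  0.08  1.84  0.    1.21 -0.96] F [ 0.9  0.4 -0.4] T [ 0.07 -0.04  0.05] w 0.49798745356827345 0.0
roll to case y -35.60780631822494
orange 3108 ((-0.0033074617385864258, 7.583945989608765e-05), (0.10943224281072617, 0.10006706416606903), 81.5024642944336) h 0.0001 n [-0.421  0.026  0.907]
skirt ((-0.0026633627712726593, 0.0005285777151584625), (0.07422134280204773, 0.07399449497461319), 7.586991310119629)
bar ((-0.002872409299015999, 0.0005630161613225937), (0.014345006085932255, 0.05149899423122406), 55.52406311035156) h 0.0399
bar centre world [ 0.5691 -0.0139  0.1222]
green 6 cw deg from u: 141.0 r 0.045
red 83 cw deg from u: 34.5 r 0.01
```

```bash
cat >> h.py <<'E'
def avg(k=10):
    S=[]
    for _ in range(k):
        read_camera("scene"); S.append(read_state())
    p=np.array([s["tool_pos"] for s in S]); rv=R.from_rotvec([s["tcp_rot"] for s in S]).mean(); F=np.array([s["wrist_force"] for s in S]); T=np.array([s["torque"] for s in S])
    M=rv.as_matrix(); yaw=np.degrees(np.arctan2(M[0,1],M[1,1]))
    print("t",S[-1]["time"],"p",p.mean(0).round(4),"sd",p.std(0).round(4),"yaw cw",yaw.round(2),"F",F.mean(0).round(2),"T",T.mean(0).round(2),"w",S[-1]["width"],S[-1]["grip_force"])
    n=np.array([-.421,.021,.907]); n/=np.linalg.norm(n); f=F.mean(0); ft=f-n*(n@f); print("Fn",(f@n).round(2),"tangential world",ft.round(2),"in tool",(M.T@ft).round(2))
    return p.mean(0),M
E
python3 - <<'E'
from h import *
p,M=avg()
print((M.T@(np.array([.5691,-.0139,.119])-p)).round(4))
E
python3 meas.py m2
```

```text
t 9.75 p [ 0.5729 -0.0147  0.2113] sd [0.0005 0.     0.0007] yaw cw 38.75 F [-0.32  0.08  0.06] T [ 0.   -0.01  0.01] w 0.5004512407065411 0.0
Fn 0.19 tangential world [-0.24  0.08 -0.11] in tool [ 0.24 -0.09  0.11]
[ 0.0033 -0.0016  0.0923]
t 9.75 p [ 0.5733 -0.0147  0.2119] y-axis [0.626 0.78 ] z [-0.001  0.    -1.   ] q [-0.07  0.09  1.85 -0.    1.21 -0.96] F [-0.4 -0.   0.4] T [ 0.01 -0.    0.  ] w 0.5004512407065411 0.0
roll to case y -35.60137839624877
orange 3239 ((-0.003224968910217285, 0.0002699904143810272), (0.10984926670789719, 0.09936060011386871), 81.66122436523438) h 0.0001 n [-0.42   0.027  0.907]
skirt ((-0.0027651432901620865, 0.0005714781582355499), (0.07391609251499176, 0.07420815527439117), 50.00246810913086)
bar ((-0.003129938617348671, 0.000600084662437439), (0.014342477545142174, 0.05183620750904083), 55.49176788330078) h 0.04
bar centre world [ 0.5688 -0.0139  0.1221]
green 5 cw deg from u: 140.9 r 0.044
red 97 cw deg from u: 36.9 r 0.009
```

{"fn": "step_arm", "kwargs": {"commands": [{"fingers": 0, "dx": 0.0033, "dy": -0.0016, "dz": 0.03, "roll": -1.5}, {"fingers": 0, "dx": 0.0033, "dy": -0.0016, "dz": 0.06, "roll": -1.5}, {"fingers": 0, "dx": 0.0033, "dy": -0.0016, "dz": 0.08, "roll": -1.5}, {"fingers": 0, "dx": 0.0033, "dy": -0.0016, "dz": 0.0923, "roll": -1.5}, {"fingers": 0, "dx": 0.0033, "dy": -0.0016, "dz": 0.0923, "roll": -1.5}, {"fingers": 0, "dx": 0.0033, "dy": -0.0016, "dz": 0.0923, "roll": -1.5}, {"fingers": 0, "dx": 0.0033, "dy": -0.0016, "dz": 0.0923, "roll": -1.5}]}}

```text
time: 10.68
tool_pos: [0.5711, -0.014, 0.1217]
tcp_rot: [1.003, 2.975, 0.001]
wrist_force: [0.5, 0.2, -0.1]
width: 0.499
grip_force: 0.0
```

Run:
```python
from h import *
p,M=avg(6)
print((M.T@(np.array([.5690,-.0139,.119])-p)).round(4))
```

```text
t 10.975 p [ 0.5705 -0.014   0.1211] sd [0.0002 0.     0.0003] yaw cw 37.25 F [0.18 0.13 0.15] T [ 0.01  0.01 -0.02] w 0.4995341988251915 0.0
Fn 0.06 tangential world [0.21 0.13 0.09] in tool [-0.09  0.23 -0.09]
[ 0.0012 -0.0009  0.0021]
```

{"fn": "step_arm", "kwargs": {"commands": [{"fingers": 0.3, "dx": 0.001, "dy": -0.001, "dz": 0.0015, "roll": 0}, {"fingers": 0.5, "dx": 0.001, "dy": -0.001, "dz": 0.0015, "roll": 0}, {"fingers": 1, "dx": 0.001, "dy": -0.001, "dz": 0.0015, "roll": 0}, {"fingers": 1, "dx": 0.001, "dy": -0.001, "dz": 0.0015, "roll": 0}, {"fingers": 1, "dx": 0.001, "dy": -0.001, "dz": 0.0015, "roll": 0}, {"fingers": 1, "dx": 0.001, "dy": -0.001, "dz": 0.0015, "roll": 0}], "squeeze": 20}}

```text
time: 11.72
tool_pos: [0.5683, -0.0141, 0.1187]
tcp_rot: [-1.003, -2.976, 0.0]
wrist_force: [-2.1, 0.6, -0.4]
width: 0.171
grip_force: 18.8
```

Run:
```python
from h import *
p,M=avg(4)
```

```text
t 11.925 p [ 0.5684 -0.0141  0.1188] sd [0. 0. 0.] yaw cw 37.25 F [-1.89 -0.24 -0.32] T [0.05 0.29 0.03] w 0.16972262806293414 18.800742393359542
Fn 0.5 tangential world [-1.68 -0.25 -0.77] in tool [ 1.19 -1.21  0.77]
```

{"fn": "step_arm", "kwargs": {"commands": [{"fingers": 1, "dx": -0.0003, "dy": 0.0002, "dz": -0.0002, "roll": -1}, {"fingers": 1, "dx": -0.0006, "dy": 0.0004, "dz": -0.0004, "roll": -2}, {"fingers": 1, "dx": -0.0009, "dy": 0.0006, "dz": -0.0006, "roll": -3}, {"fingers": 1, "dx": -0.0012, "dy": 0.0008, "dz": -0.0008, "roll": -4}, {"fingers": 1, "dx": -0.0014, "dy": 0.001, "dz": -0.0009, "roll": -5}, {"fingers": 1, "dx": -0.0014, "dy": 0.001, "dz": -0.0009, "roll": -5.5}, {"fingers": 1, "dx": -0.0014, "dy": 0.001, "dz": -0.0009, "roll": -5.5}]}}

```text
time: 12.8
tool_pos: [0.5705, -0.0142, 0.1199]
tcp_rot: [0.859, 3.021, 0.0]
wrist_force: [-1.4, -1.7, 0.2]
width: 0.169
grip_force: 18.9
```

```bash
python3 - <<'E'
from h import *
p,M=avg(4)
E
python3 meas.py m3
```

```text
t 13.0 p [ 0.5705 -0.0142  0.1199] sd [0. 0. 0.] yaw cw 31.75 F [-1.79 -0.93  0.06] T [-0.14  0.2  -0.1 ] w 0.17042996021744847 18.926613947551232
Fn 0.78 tangential world [-1.46 -0.95 -0.65] in tool [ 0.74 -1.57  0.65]
t 13.0 p [ 0.5704 -0.0142  0.1198] y-axis [0.526 0.85 ] z [ 0. -0. -1.] q [-0.07  0.16  1.94 -0.    1.04 -1.09] F [-2.5 -1.2  0.3] T [-0.18  0.17 -0.11] w 0.17042996021744847 18.926613947551232
roll to case y -28.60442480870235
orange 5237 ((-0.0008823201060295105, 0.0008087567985057831), (0.1092972457408905, 0.10006538778543472), 84.85877227783203) h 0.0003 n [-0.418  0.028  0.908]
skirt ((-0.001790028065443039, 0.0027113966643810272), (0.07233086228370667, 0.07067418098449707), 13.964325904846191)
bar ((-0.0007131947204470634, 0.001020556315779686), (0.03688211739063263, 0.04827004298567772), 26.185325622558594) h 0.0398
bar centre world [ 0.571  -0.0134  0.1231]
green 31 cw deg from u: 134.0 r 0.043
red 417 cw deg from u: 34.4 r 0.013
```

{"fn": "step_arm", "kwargs": {"commands": [{"fingers": 1, "dx": -0.0004, "dy": 0.0002, "dz": 0.001, "roll": 0}, {"fingers": 1, "dx": -0.0008, "dy": 0.0005, "dz": 0.002, "roll": 0}, {"fingers": 1, "dx": -0.0012, "dy": 0.0007, "dz": 0.003, "roll": 0}, {"fingers": 1, "dx": -0.0015, "dy": 0.0009, "dz": 0.004, "roll": 0}, {"fingers": 1, "dx": -0.0018, "dy": 0.0011, "dz": 0.0045, "roll": 0}, {"fingers": 1, "dx": -0.0018, "dy": 0.0011, "dz": 0.0045, "roll": 0}]}}

```text
time: 13.8
tool_pos: [0.5721, -0.0143, 0.1162]
tcp_rot: [-0.859, -3.021, 0.001]
wrist_force: [-6.6, -1.0, 8.0]
width: 0.168
grip_force: 20.2
```

Run:
```python
from h import *
p,M=avg(4)
```

```text
t 14.0 p [ 0.5721 -0.0143  0.1161] sd [0. 0. 0.] yaw cw 31.75 F [-6.47 -1.18  8.5 ] T [-0.22  1.03 -0.12] w 0.1670099043453065 20.18592982145492
Fn 10.41 tangential world [-2.09 -1.4  -0.94] in tool [ 1.04 -2.29  0.94]
```

{"fn": "step_arm", "kwargs": {"commands": [{"fingers": 1, "dx": 0, "dy": -0.0003, "dz": 0.0007, "roll": 0}, {"fingers": 1, "dx": 0, "dy": -0.0006, "dz": 0.0014, "roll": 0}, {"fingers": 1, "dx": 0, "dy": -0.0006, "dz": 0.0014, "roll": 0}, {"fingers": 1, "dx": 0, "dy": -0.0006, "dz": 0.0014, "roll": 3}, {"fingers": 1, "dx": 0, "dy": -0.0006, "dz": 0.0014, "roll": 6}, {"fingers": 1, "dx": 0, "dy": -0.0006, "dz": 0.0014, "roll": 9}, {"fingers": 1, "dx": 0, "dy": -0.0006, "dz": 0.0014, "roll": 12}, {"fingers": 1, "dx": 0, "dy": -0.0006, "dz": 0.0014, "roll": 12}]}}

```text
time: 15.0
tool_pos: [0.5726, -0.0138, 0.1155]
tcp_rot: [1.169, 2.916, 0.002]
wrist_force: [-5.9, 2.3, 11.1]
width: 0.165
grip_force: 28.9
```

```bash
python3 - <<'E'
from h import *
p,M=avg(4)
E
python3 meas.py m4
```

```text
t 15.2 p [ 0.5725 -0.0137  0.1155] sd [0. 0. 0.] yaw cw 43.68 F [-5.89  1.5  10.43] T [0.55 0.87 0.39] w 0.16804311354997925 28.88121121795848
Fn 11.97 tangential world [-0.85  1.25 -0.42] in tool [1.48 0.31 0.42]
t 15.2 p [ 0.5726 -0.0137  0.1155] y-axis [0.691 0.723] z [ 0.001  0.001 -1.   ] q [-0.07  0.17  1.94  0.    1.03 -0.88] F [-6.4  1.5 10.6] T [0.55 0.91 0.38] w 0.16804311354997925 28.88121121795848
roll to case y -40.531910722853574
orange 6258 ((-0.0007318630814552307, 0.0008798092603683472), (0.10903504490852356, 0.10021243989467621), 84.85182189941406) h 0.0001 n [-0.422  0.03   0.906]
skirt ((-0.0029355958104133606, 0.002333957701921463), (0.07114778459072113, 0.06925938278436661), 83.78620910644531)
bar ((-0.0007653646171092987, 0.0011210441589355469), (0.044424206018447876, 0.04016633331775665), 0.6559765338897705) h 0.0356
bar centre world [ 0.571  -0.0133  0.1231]
green 38 cw deg from u: 133.5 r 0.043
red 402 cw deg from u: 39.3 r 0.013
```

The timer held still at 84.85°. I'll carry on at this pace.

{"fn": "step_arm", "kwargs": {"commands": [{"fingers": 1, "dx": 0, "dy": 0, "dz": 0, "roll": 3}, {"fingers": 1, "dx": 0, "dy": 0, "dz": 0, "roll": 6}, {"fingers": 1, "dx": 0, "dy": 0, "dz": 0, "roll": 9}, {"fingers": 1, "dx": 0, "dy": 0, "dz": 0, "roll": 12}, {"fingers": 1, "dx": 0, "dy": 0, "dz": 0, "roll": 15}, {"fingers": 1, "dx": 0, "dy": 0, "dz": 0, "roll": 18}, {"fingers": 1, "dx": 0, "dy": 0, "dz": 0, "roll": 18}]}}

```text
time: 16.12
tool_pos: [0.5725, -0.0133, 0.1156]
tcp_rot: [-1.611, -2.697, -0.003]
wrist_force: [-6.1, 3.2, 11.0]
width: 0.166
grip_force: 39.4
```

```bash
python3 - <<'E'
from h import *
p,M=avg(3)
E
python3 meas.py m5 | grep -E "orange|bar \(|red|green"
```

```text
t 16.275 p [ 0.5726 -0.0133  0.1156] sd [0. 0. 0.] yaw cw 61.69 F [-6.12  2.89 10.77] T [0.73 0.94 0.39] w 0.16710739808484018 39.41620468860492
Fn 12.41 tangential world [-0.9   2.63 -0.48] in tool [2.74 0.45 0.48]
orange 6459 ((-0.0008208602666854858, 0.0010044761002063751), (0.1103004440665245, 0.0988599881529808), 83.79327392578125) h 0.0 n [-0.42   0.03   0.907]
bar ((-0.0007425788789987564, 0.0010829698294401169), (0.04365970939397812, 0.041051533073186874), 82.86412811279297) h 0.0354
green 18 cw deg from u: 134.0 r 0.043
red 347 cw deg from u: 59.3 r 0.012
```

{"fn": "step_arm", "kwargs": {"commands": [{"fingers": 1, "dx": 0.0004, "dy": 0, "dz": 0, "roll": 0}, {"fingers": 1, "dx": 0.0008, "dy": 0, "dz": 0, "roll": 2}, {"fingers": 1, "dx": 0.0008, "dy": 0, "dz": 0, "roll": 5}, {"fingers": 1, "dx": 0.0008, "dy": 0, "dz": 0, "roll": 8}, {"fingers": 1, "dx": 0.0008, "dy": 0, "dz": 0, "roll": 11}, {"fingers": 1, "dx": 0.0008, "dy": 0, "dz": 0, "roll": 14}, {"fingers": 1, "dx": 0.0008, "dy": 0, "dz": 0, "roll": 17}, {"fingers": 1, "dx": 0.0008, "dy": 0, "dz": 0, "roll": 17}]}}

```text
time: 17.32
tool_pos: [0.5729, -0.0133, 0.116]
tcp_rot: [1.991, 2.428, 0.004]
wrist_force: [-4.4, 1.8, 10.9]
width: 0.17
grip_force: 41.3
```

```bash
python3 - <<'E'
from h import *
p,M=avg(3)
E
python3 meas.py m6 | grep -E "orange|bar \(|red|green"
```

```text
t 17.475 p [ 0.573  -0.0133  0.116 ] sd [0. 0. 0.] yaw cw 78.68 F [-5.1   1.54 10.93] T [0.44 0.71 0.42] w 0.1656233365007508 41.283733838936314
Fn 12.09 tangential world [-0.01  1.29 -0.04] in tool [1.27 0.24 0.04]
orange 5831 ((-0.0004035867750644684, 0.0011137425899505615), (0.1097790002822876, 0.09873314946889877), 84.3079605102539) h -0.0001 n [-0.419  0.03   0.907]
bar ((-0.0004675295203924179, 0.0006616897881031036), (0.04426709935069084, 0.04078100994229317), 65.93998718261719) h 0.0355
green 0
red 349 cw deg from u: 75.3 r 0.012
```

{"fn": "step_arm", "kwargs": {"commands": [{"fingers": 1, "dx": 0.0003, "dy": 0, "dz": 0, "roll": 3}, {"fingers": 1, "dx": 0.0003, "dy": 0, "dz": 0, "roll": 6}, {"fingers": 1, "dx": 0.0003, "dy": 0, "dz": 0, "roll": 9}, {"fingers": 1, "dx": 0.0003, "dy": 0, "dz": 0, "roll": 12}, {"fingers": 1, "dx": 0.0003, "dy": 0, "dz": 0, "roll": 15}, {"fingers": 1, "dx": 0.0003, "dy": 0, "dz": 0, "roll": 18}, {"fingers": 1, "dx": 0.0003, "dy": 0, "dz": 0, "roll": 20}, {"fingers": 1, "dx": 0.0003, "dy": 0, "dz": 0, "roll": 20}]}}

```text
time: 18.52
tool_pos: [0.5732, -0.0136, 0.1163]
tcp_rot: [2.381, 2.045, 0.004]
wrist_force: [-5.5, -0.5, 12.8]
width: 0.167
grip_force: 38.9
```

```bash
python3 - <<'E'
from h import *
p,M=avg(3)
E
python3 meas.py m7 | grep -E "orange|bar \(|red|green"
```

```text
t 18.675 p [ 0.5732 -0.0136  0.1163] sd [0. 0. 0.] yaw cw 98.67 F [-4.64 -0.48 11.9 ] T [0.04 0.65 0.4 ] w 0.16501052321090956 38.915066808694974
Fn 12.74 tangential world [ 0.73 -0.75  0.35] in tool [-0.63  0.83 -0.35]
orange 5650 ((-2.3208558559417725e-05, 0.0013300925493240356), (0.10893939435482025, 0.09886113554239273), 84.8609619140625) h -0.0002 n [-0.416  0.021  0.909]
bar ((-0.00010956055484712124, 0.0017639659345149994), (0.04622421786189079, 0.03888079151511192), 46.106388092041016) h 0.0353
green 0
red 324 cw deg from u: 92.5 r 0.013
```

Still steady: the timer is at 84.9° and the press is about 12.7 N.

{"fn": "step_arm", "kwargs": {"commands": [{"fingers": 1, "dx": 0, "dy": 0, "dz": 0, "roll": 3}, {"fingers": 1, "dx": 0, "dy": 0, "dz": 0, "roll": 6}, {"fingers": 1, "dx": 0, "dy": 0, "dz": 0, "roll": 9}, {"fingers": 1, "dx": 0, "dy": 0, "dz": 0, "roll": 12}, {"fingers": 1, "dx": 0, "dy": 0, "dz": 0, "roll": 15}, {"fingers": 1, "dx": 0, "dy": 0, "dz": 0, "roll": 18}, {"fingers": 1, "dx": 0, "dy": 0, "dz": 0, "roll": 20}, {"fingers": 1, "dx": 0, "dy": 0, "dz": 0, "roll": 20}]}}

```text
time: 19.73
tool_pos: [0.5732, -0.0139, 0.1165]
tcp_rot: [2.701, 1.601, 0.004]
wrist_force: [-5.2, -0.9, 12.5]
width: 0.167
grip_force: 34.3
```

```bash
python3 - <<'E'
from h import *
p,M=avg(3)
E
python3 meas.py m8 | grep -E "orange|bar \(|red|green"
```

```text
t 19.875 p [ 0.5732 -0.0139  0.1165] sd [0. 0. 0.] yaw cw 118.67 F [-5.49 -1.34 12.81] T [-0.09  0.8   0.38] w 0.166386718801706 34.243412870783914
Fn 13.9 tangential world [ 0.36 -1.63  0.2 ] in tool [-1.26  1.1  -0.2 ]
orange 6944 ((-0.00036082416772842407, 0.0012146532535552979), (0.10914498567581177, 0.09967617690563202), 84.74229431152344) h -0.0001 n [-0.411  0.027  0.911]
bar ((0.0005033267661929131, 0.0018146969377994537), (0.04798438400030136, 0.03715433180332184), 29.694059371948242) h 0.035
green 0
red 273 cw deg from u: 113.7 r 0.013
```

{"fn": "step_arm", "kwargs": {"commands": [{"fingers": 1, "dx": 0, "dy": 0, "dz": -0.0003, "roll": 3}, {"fingers": 1, "dx": 0, "dy": 0, "dz": -0.0003, "roll": 6}, {"fingers": 1, "dx": 0, "dy": 0, "dz": -0.0003, "roll": 9}, {"fingers": 1, "dx": 0, "dy": 0, "dz": -0.0003, "roll": 12}, {"fingers": 1, "dx": 0, "dy": 0, "dz": -0.0003, "roll": 15}, {"fingers": 1, "dx": 0, "dy": 0, "dz": -0.0003, "roll": 16}, {"fingers": 1, "dx": 0, "dy": 0, "dz": -0.0003, "roll": 16}, {"fingers": 1, "dx": 0, "dy": 0, "dz": -0.0003, "roll": 16}]}}

```text
time: 20.92
tool_pos: [0.5729, -0.014, 0.1168]
tcp_rot: [2.897, 1.21, 0.003]
wrist_force: [-6.4, -0.9, 14.2]
width: 0.163
grip_force: 30.0
```

```bash
python3 - <<'E'
from h import *
p,M=avg(3)
print("n in tool",(M.T@np.array([-.421,.021,.907])).round(3))
E
python3 meas.py m9 | grep -E "orange|bar \(|red|green"
```

```text
t 21.075 p [ 0.5729 -0.014   0.1169] sd [0. 0. 0.] yaw cw 134.66 F [-6.49 -1.   13.87] T [-0.14  0.95  0.4 ] w 0.1650526890574966 30.04378556041047
Fn 15.29 tangential world [-0.05 -1.32  0.01] in tool [-0.98  0.89 -0.  ]
n in tool [-0.28  -0.312 -0.908]
orange 7502 ((-5.752965807914734e-05, 0.001161731779575348), (0.10933564603328705, 0.09962503612041473), 84.50189971923828) h -0.0001 n [-0.407  0.028  0.913]
bar ((0.00026811473071575165, 0.0028825849294662476), (0.04674455150961876, 0.03728824108839035), 16.07977867126465) h 0.0349
green 0
red 250 cw deg from u: 130.7 r 0.013
```

{"fn": "step_arm", "kwargs": {"commands": [{"fingers": 1, "dx": 0, "dy": 0, "dz": 0, "roll": -1}, {"fingers": 1, "dx": -0.0004, "dy": -0.0004, "dz": -0.0013, "roll": -1.5}, {"fingers": 1, "dx": -0.0008, "dy": -0.0009, "dz": -0.0026, "roll": -1.5}, {"fingers": 1, "dx": -0.0012, "dy": -0.0014, "dz": -0.004, "roll": -1.5}, {"fingers": 1, "dx": -0.0016, "dy": -0.0018, "dz": -0.0052, "roll": -1.5}, {"fingers": 1, "dx": -0.0016, "dy": -0.0018, "dz": -0.0052, "roll": -1.5}]}}

```text
time: 21.88
tool_pos: [0.5705, -0.0136, 0.1202]
tcp_rot: [2.882, 1.247, 0.004]
wrist_force: [-1.1, -1.0, 4.6]
width: 0.168
grip_force: 23.4
```

```bash
python3 - <<'E'
from h import *
p,M=avg(3)
E
python3 meas.py m10 | grep -E "orange|bar \(|red|green"
```

```text
t 22.025 p [ 0.5705 -0.0136  0.1201] sd [0. 0. 0.] yaw cw 133.23 F [-0.29 -0.82  5.54] T [-0.17 -0.08  0.18] w 0.16636811121892786 23.50014052935876
Fn 5.13 tangential world [ 1.86 -0.93  0.89] in tool [ 0.6   2.   -0.88]
orange 7259 ((-0.0002371072769165039, 0.0016505904495716095), (0.10952300578355789, 0.09953651577234268), 83.14934539794922) h -0.0001 n [-0.408  0.028  0.913]
bar ((-0.0009893346577882767, 0.002607503905892372), (0.04888797923922539, 0.03654139116406441), 19.05208396911621) h 0.0381
green 0
red 252 cw deg from u: 131.2 r 0.013
```

{"fn": "step_arm", "kwargs": {"commands": [{"fingers": 1, "dx": -0.0003, "dy": -0.0005, "dz": -0.001, "roll": 0}, {"fingers": 1, "dx": -0.0005, "dy": -0.0008, "dz": -0.0018, "roll": 0}, {"fingers": 0.4, "dx": -0.0005, "dy": -0.0008, "dz": -0.0018, "roll": 0}, {"fingers": 0, "dx": -0.0005, "dy": -0.0008, "dz": -0.0018, "roll": 0}, {"fingers": 0, "dx": 0, "dy": 0, "dz": -0.03, "roll": 0}, {"fingers": 0, "dx": 0, "dy": 0, "dz": -0.07, "roll": 0}, {"fingers": 0, "dx": 0, "dy": 0, "dz": -0.12, "roll": 0}, {"fingers": 0, "dx": 0, "dy": 0, "dz": -0.15, "roll": 0}]}}

```text
time: 23.08
tool_pos: [0.5701, -0.0135, 0.272]
tcp_rot: [2.883, 1.246, 0.004]
wrist_force: [0.4, 0.6, 1.0]
width: 0.5
grip_force: 0.0
```

```bash
python3 - <<'E'
from h import *
avg(6)
E
python3 meas.py m11
```

```text
t 23.375 p [ 0.5701 -0.0136  0.271 ] sd [0.0015 0.0001 0.0033] yaw cw 133.25 F [0.48 0.04 0.37] T [-0.01 -0.02 -0.  ] w 0.49990685933278284 0.0
Fn 0.13 tangential world [0.54 0.04 0.25] in tool [ 0.4   0.37 -0.25]
t 23.375 p [ 0.5682 -0.0135  0.2672] y-axis [ 0.728 -0.685] z [-0.003  0.    -1.   ] q [-0.07  0.04  1.79  0.    1.31  0.69] F [ 0.3 -0.8 -0.2] T [ 0.05 -0.02  0.02] w 0.49990685933278284 0.0
roll to case y -130.10397239573805
orange 2164 ((-0.0017873533070087433, 0.001993183046579361), (0.10899553447961807, 0.09986251592636108), 81.18513488769531) h -0.0001 n [-0.407  0.025  0.913]
skirt ((-0.0013772249221801758, 0.002647038549184799), (0.07273925840854645, 0.07453471422195435), 32.210575103759766)
bar ((-0.002596324309706688, 0.002307724207639694), (0.05259241908788681, 0.01463459711521864), 47.20363235473633) h 0.0398
bar centre world [ 0.5693 -0.0122  0.1223]
green 0
red 49 cw deg from u: 136.4 r 0.014
```

View pics/m11.png

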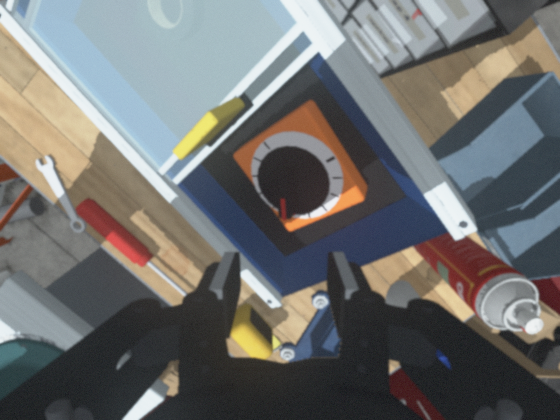

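The pointer tip is at (283,208), just short of the green mark. I measure the knob at about 2.16 rad, which is inside the band but too close to its edge. The timer has turned about 5°, so its corner has moved about 8 mm. I'll regrip, ease the timer back, press and add about 8°.

```bash
python3 - <<'E'
from h import *
p,M=avg(4)
print((M.T@(np.array([.5693,-.0122,.119])-p)).round(4))
E
python3 meas.py m12
```

```text
t 23.625 p [ 0.5684 -0.0135  0.2675] sd [0.0002 0.     0.0004] yaw cw 133.25 F [ 0.59  0.27 -0.13] T [ 0.01 -0.01 -0.  ] w 0.4957941510228527 0.0
Fn -0.36 tangential world [0.44 0.28 0.2 ] in tool [ 0.5   0.13 -0.2 ]
[1.800e-03 1.000e-04 1.485e-01]
t 23.625 p [ 0.5687 -0.0135  0.268 ] y-axis [ 0.728 -0.685] z [-0.002  0.    -1.   ] q [-0.07  0.04  1.79 -0.    1.31  0.69] F [ 0.8 -0.2 -0.2] T [0.02 0.01 0.02] w 0.4957941510228527 0.0
roll to case y -130.10044953715442
orange 2149 ((-0.0014681518077850342, 0.002049911767244339), (0.10833200067281723, 0.09870965033769608), 81.19866943359375) h -0.0 n [-0.407  0.024  0.913]
skirt ((-0.0014833435416221619, 0.0026069432497024536), (0.07313261926174164, 0.074647456407547), 35.02196502685547)
bar ((-0.002394789829850197, 0.002009376883506775), (0.052811115980148315, 0.014186051674187183), 48.33052062988281) h 0.0398
bar centre world [ 0.5695 -0.0125  0.1224]
green 0
red 52 cw deg from u: 135.9 r 0.015
```

{"fn": "step_arm", "kwargs": {"commands": [{"fingers": 0, "dx": 0.0018, "dy": 0, "dz": 0.05, "roll": -3.2}, {"fingers": 0, "dx": 0.0018, "dy": 0, "dz": 0.1, "roll": -3.2}, {"fingers": 0, "dx": 0.0018, "dy": 0, "dz": 0.13, "roll": -3.2}, {"fingers": 0, "dx": 0.0018, "dy": 0, "dz": 0.145, "roll": -3.2}, {"fingers": 0, "dx": 0.0018, "dy": 0, "dz": 0.147, "roll": -3.2}, {"fingers": 0, "dx": 0.0018, "dy": 0, "dz": 0.147, "roll": -3.2}, {"fingers": 0, "dx": 0.0018, "dy": 0, "dz": 0.147, "roll": -3.2}]}}

```text
time: 24.55
tool_pos: [0.5719, -0.0124, 0.1242]
tcp_rot: [2.846, 1.326, 0.004]
wrist_force: [0.0, -0.4, 0.1]
width: 0.504
grip_force: 0.0
```

Run:
```python
from h import *
p,M=avg(4)
print((M.T@(np.array([.5694,-.0123,.119])-p)).round(4))
```

```text
t 24.75 p [ 0.5714 -0.0123  0.1237] sd [0.0002 0.     0.0003] yaw cw 130.05 F [0.29 0.2  0.03] T [-0.01 -0.01 -0.02] w 0.4983991902304207 0.0
Fn -0.09 tangential world [0.25 0.2  0.11] in tool [ 0.32  0.07 -0.11]
[-0.0013 -0.0016  0.0046]
```

Now I'll close on the bar, then in the same grip turn it back 4.5° unpressed, which carries the timer with it.

{"fn": "step_arm", "kwargs": {"commands": [{"fingers": 0.3, "dx": -0.001, "dy": -0.0014, "dz": 0.004, "roll": 0}, {"fingers": 0.5, "dx": -0.001, "dy": -0.0014, "dz": 0.004, "roll": 0}, {"fingers": 1, "dx": -0.001, "dy": -0.0014, "dz": 0.004, "roll": 0}, {"fingers": 1, "dx": -0.001, "dy": -0.0014, "dz": 0.004, "roll": 0}, {"fingers": 1, "dx": -0.001, "dy": -0.0014, "dz": 0.004, "roll": 0}, {"fingers": 1, "dx": -0.001, "dy": -0.0014, "dz": 0.004, "roll": 0}], "squeeze": 20}}

```text
time: 25.5
tool_pos: [0.5686, -0.0121, 0.1182]
tcp_rot: [-2.848, -1.326, 0.001]
wrist_force: [-1.6, -0.4, -0.5]
width: 0.184
grip_force: 18.2
```

{"fn": "step_arm", "kwargs": {"commands": [{"fingers": 1, "dx": 0, "dy": 0, "dz": 0, "roll": -1}, {"fingers": 1, "dx": 0, "dy": 0, "dz": 0, "roll": -2}, {"fingers": 1, "dx": 0, "dy": 0, "dz": 0, "roll": -3}, {"fingers": 1, "dx": 0, "dy": 0, "dz": 0, "roll": -4}, {"fingers": 1, "dx": 0, "dy": 0, "dz": 0, "roll": -4.5}, {"fingers": 1, "dx": 0, "dy": 0, "dz": 0, "roll": -4.5}]}}

```text
time: 26.25
tool_pos: [0.5688, -0.0122, 0.1184]
tcp_rot: [2.793, 1.437, -0.0]
wrist_force: [-1.7, -1.7, -0.6]
width: 0.184
grip_force: 20.3
```

```bash
python3 - <<'E'
from h import *
p,M=avg(3)
print("-n in tool",(-M.T@np.array([-.421,.021,.907])).round(3))
E
python3 meas.py m13 | grep -E "orange|bar \(|red|green"
```

```text
t 26.4 p [ 0.5688 -0.0122  0.1184] sd [0. 0. 0.] yaw cw 125.55 F [-1.83 -1.01 -0.56] T [-0.33  0.28 -0.16] w 0.1813421574343559 20.308325439691544
Fn 0.24 tangential world [-1.73 -1.02 -0.78] in tool [-1.83 -0.82  0.78]
-n in tool [0.228 0.355 0.907]
orange 7177 ((-0.0028426647186279297, 0.0030390173196792603), (0.10994268953800201, 0.0992245152592659), 86.14434814453125) h 0.0002 n [-0.4    0.026  0.916]
bar ((-0.002851627767086029, 0.003806738182902336), (0.04820781946182251, 0.03751847520470619), 19.108856201171875) h 0.0402
green 0
red 272 cw deg from u: 130.3 r 0.013
```

{"fn": "step_arm", "kwargs": {"commands": [{"fingers": 1, "dx": -0.0003, "dy": 0.0013, "dz": -0.0004, "roll": 0}, {"fingers": 1, "dx": -0.0006, "dy": 0.0026, "dz": -0.0008, "roll": 0}, {"fingers": 1, "dx": -0.0006, "dy": 0.0026, "dz": -0.0008, "roll": 0}, {"fingers": 1, "dx": -0.0003, "dy": 0.0031, "dz": 0.0005, "roll": 0}, {"fingers": 1, "dx": 0, "dy": 0.0036, "dz": 0.0018, "roll": 0}, {"fingers": 1, "dx": 0.0004, "dy": 0.0041, "dz": 0.003, "roll": 0}, {"fingers": 1, "dx": 0.0007, "dy": 0.0046, "dz": 0.0043, "roll": 0}, {"fingers": 1, "dx": 0.0007, "dy": 0.0046, "dz": 0.0043, "roll": 0}]}}

```text
time: 27.45
tool_pos: [0.5711, -0.0128, 0.1142]
tcp_rot: [-2.79, -1.435, 0.004]
wrist_force: [-9.2, 5.3, 6.8]
width: 0.183
grip_force: 22.6
```

```bash
python3 - <<'E'
from h import *
p,M=avg(3)
E
python3 meas.py m14 | grep -E "orange|bar \(|red|green"
```

```text
t 27.6 p [ 0.571  -0.0128  0.1143] sd [0. 0. 0.] yaw cw 125.56 F [-9.63  4.79  6.29] T [ 0.7   1.59 -0.12] w 0.1845305243368071 22.54650190472603
Fn 9.86 tangential world [-5.49  4.59 -2.65] in tool [ 0.54 -7.12  2.69]
orange 7496 ((-0.002728387713432312, 0.0033257044851779938), (0.1092831939458847, 0.09975292533636093), 85.86518096923828) h -0.0001 n [-0.409  0.027  0.912]
bar ((-0.0019493438303470612, 0.003931382670998573), (0.05079523101449013, 0.036966435611248016), 19.43153190612793) h 0.0362
green 0
red 272 cw deg from u: 130.2 r 0.014
```

{"fn": "step_arm", "kwargs": {"commands": [{"fingers": 1, "dx": 0, "dy": -0.0008, "dz": 0.0007, "roll": 0}, {"fingers": 1, "dx": 0.0001, "dy": -0.0016, "dz": 0.0014, "roll": 0}, {"fingers": 1, "dx": 0.0002, "dy": -0.0022, "dz": 0.002, "roll": 0}, {"fingers": 1, "dx": 0.0002, "dy": -0.0022, "dz": 0.002, "roll": 0}]}}

```text
time: 28.15
tool_pos: [0.5711, -0.0126, 0.1136]
tcp_rot: [-2.793, -1.437, 0.0]
wrist_force: [-8.0, 1.2, 9.7]
width: 0.182
grip_force: 23.0
```

Run:
```python
from h import *
p,M=avg(3)
```

```text
t 28.3 p [ 0.5711 -0.0126  0.1136] sd [0. 0. 0.] yaw cw 125.55 F [-7.72  1.23  9.4 ] T [ 0.11  1.31 -0.17] w 0.1799597521410471 22.95338189229369
Fn 11.8 tangential world [-2.75  0.98 -1.3 ] in tool [-0.8  -2.81  1.3 ]
```

{"fn": "step_arm", "kwargs": {"commands": [{"fingers": 1, "dx": 0, "dy": -0.0006, "dz": 0.0005, "roll": 2}, {"fingers": 1, "dx": 0, "dy": -0.0006, "dz": 0.0005, "roll": 4}, {"fingers": 1, "dx": 0, "dy": -0.0006, "dz": 0.0005, "roll": 6}, {"fingers": 1, "dx": 0, "dy": -0.0006, "dz": 0.0005, "roll": 8}, {"fingers": 1, "dx": 0, "dy": -0.0006, "dz": 0.0005, "roll": 10}, {"fingers": 1, "dx": 0, "dy": -0.0006, "dz": 0.0005, "roll": 10}]}}

```text
time: 29.05
tool_pos: [0.5711, -0.0122, 0.1135]
tcp_rot: [2.907, 1.19, 0.001]
wrist_force: [-8.8, 1.0, 9.3]
width: 0.18
grip_force: 20.5
```

```bash
python3 - <<'E'
from h import *
p,M=avg(3)
print("n in tool",(M.T@np.array([-.421,.021,.907])).round(3))
E
python3 meas.py m15 | grep -E "orange|bar \(|red|green"
```

```text
t 29.2 p [ 0.5711 -0.0122  0.1135] sd [0. 0. 0.] yaw cw 135.47 F [-8.22  1.35 10.43] T [0.29 1.16 0.32] w 0.17768047619470564 20.529683024506085
Fn 12.95 tangential world [-2.77  1.08 -1.31] in tool [-1.22 -2.71  1.31]
n in tool [-0.285 -0.31  -0.907]
orange 7611 ((-0.0023649558424949646, 0.003204207867383957), (0.10950179398059845, 0.0989571139216423), 85.6722183227539) h -0.0001 n [-0.406  0.027  0.913]
bar ((-0.0023657698184251785, 0.004884807392954826), (0.04927917197346687, 0.038259223103523254), 13.952465057373047) h 0.0354
green 0
red 257 cw deg from u: 132.7 r 0.014
```

{"fn": "step_arm", "kwargs": {"commands": [{"fingers": 1, "dx": 0, "dy": -0.0005, "dz": 0.0003, "roll": -1}, {"fingers": 1, "dx": -0.0003, "dy": -0.0008, "dz": 0.0003, "roll": -2}, {"fingers": 1, "dx": -0.0003, "dy": -0.0008, "dz": 0.0003, "roll": -2}]}}

```text
time: 29.62
tool_pos: [0.5709, -0.0123, 0.1135]
tcp_rot: [2.885, 1.24, 0.002]
wrist_force: [-6.7, 0.3, 9.6]
width: 0.18
grip_force: 19.0
```

Run:
```python
from h import *
p,M=avg(3)
```

```text
t 29.775 p [ 0.5709 -0.0123  0.1135] sd [0. 0. 0.] yaw cw 133.5 F [-6.72 -0.2   9.8 ] T [0.03 1.05 0.19] w 0.18202824683733151 19.045787123031914
Fn 11.71 tangential world [-1.79 -0.45 -0.82] in tool [-1.56 -0.99  0.82]
```

{"fn": "step_arm", "kwargs": {"commands": [{"fingers": 1, "dx": 0, "dy": 0, "dz": 0, "roll": -1}, {"fingers": 1, "dx": 0, "dy": 0, "dz": 0, "roll": -2.3}, {"fingers": 1, "dx": -0.0004, "dy": -0.0004, "dz": -0.0013, "roll": -2.3}, {"fingers": 1, "dx": -0.0008, "dy": -0.0009, "dz": -0.0026, "roll": -2.3}, {"fingers": 1, "dx": -0.0012, "dy": -0.0014, "dz": -0.0038, "roll": -2.3}, {"fingers": 1, "dx": -0.0016, "dy": -0.0018, "dz": -0.005, "roll": -2.3}, {"fingers": 1, "dx": -0.0016, "dy": -0.0018, "dz": -0.005, "roll": -2.3}]}}

```text
time: 30.65
tool_pos: [0.5689, -0.0123, 0.117]
tcp_rot: [2.86, 1.296, 0.004]
wrist_force: [0.5, -1.8, 3.1]
width: 0.185
grip_force: 18.9
```

```bash
python3 - <<'E'
from h import *
p,M=avg(3)
E
python3 meas.py m16 | grep -E "orange|bar \(|red|green"
```

```text
t 30.8 p [ 0.5688 -0.0122  0.1168] sd [0.0001 0.0001 0.    ] yaw cw 131.25 F [ 0.76 -1.43  3.61] T [-0.26 -0.08 -0.09] w 0.17738447377654934 19.093659007921815
Fn 2.93 tangential world [ 2.   -1.5   0.96] in tool [ 0.19  2.49 -0.96]
orange 7370 ((-0.0031318478286266327, 0.0034291334450244904), (0.10963701456785202, 0.09986621886491776), 86.0264892578125) h -0.0001 n [-0.408  0.027  0.913]
bar ((-0.0035633668303489685, 0.00472664088010788), (0.049257367849349976, 0.0373944453895092), 18.06692123413086) h 0.0389
green 0
red 258 cw deg from u: 135.6 r 0.014
```

{"fn": "step_arm", "kwargs": {"commands": [{"fingers": 1, "dx": -0.0002, "dy": -0.0002, "dz": -0.0006, "roll": 0}, {"fingers": 1, "dx": -0.0003, "dy": -0.0002, "dz": -0.0012, "roll": 0}, {"fingers": 0.5, "dx": -0.0003, "dy": -0.0002, "dz": -0.0012, "roll": 0}, {"fingers": 0, "dx": -0.0003, "dy": -0.0002, "dz": -0.0012, "roll": 0}, {"fingers": 0, "dx": 0, "dy": 0, "dz": -0.03, "roll": 0}, {"fingers": 0, "dx": 0, "dy": 0, "dz": -0.07, "roll": 0}, {"fingers": 0, "dx": 0, "dy": 0, "dz": -0.12, "roll": 0}, {"fingers": 0, "dx": 0, "dy": 0, "dz": -0.15, "roll": 0}]}}

```text
time: 31.85
tool_pos: [0.5684, -0.012, 0.269]
tcp_rot: [2.86, 1.296, 0.004]
wrist_force: [0.5, 0.3, 0.2]
width: 0.504
grip_force: 0.0
```

```bash
python3 - <<'E'
from h import *
p,M=avg(10)
im=read_camera("top")[0]; cv2.imwrite("pics/t9.png",im)
im,d=read_camera("scene");
E
python3 meas.py m17; python3 -c "
import cv2;i=cv2.imread('pics/m17.png');cv2.imwrite('pics/m17c.png',cv2.resize(i[60:280,150:420],None,fx=2.9,fy=2.7))"
```

```text
t 32.35 p [ 0.5676 -0.012   0.2665] sd [0.0014 0.0001 0.0032] yaw cw 131.25 F [-0.07 -0.09  0.27] T [-0.02  0.01 -0.  ] w 0.5008309373547917 0.0
Fn 0.28 tangential world [ 0.04 -0.09  0.02] in tool [-0.04  0.09 -0.02]
t 32.45 p [ 0.5672 -0.012   0.2653] y-axis [ 0.752 -0.659] z [-0.002  0.    -1.   ] q [-0.07  0.04  1.8  -0.    1.31  0.65] F [-0.   0.1  0.8] T [-0.01  0.03 -0.02] w 0.49896565017805694 0.0
roll to case y -128.10346181546916
orange 2141 ((-0.004233069717884064, 0.002848416566848755), (0.10937517881393433, 0.0996972844004631), 86.68827819824219) h -0.0 n [-0.408  0.025  0.912]
skirt ((-0.003915861248970032, 0.00399341806769371), (0.07300606369972229, 0.07445825636386871), 32.631988525390625)
bar ((-0.004837242886424065, 0.0032681357115507126), (0.05292527750134468, 0.013935907743871212), 48.25490188598633) h 0.0398
bar centre world [ 0.5673 -0.0112  0.1213]
green 0
red 57 cw deg from u: 136.4 r 0.016
```

View pics/m17c.png

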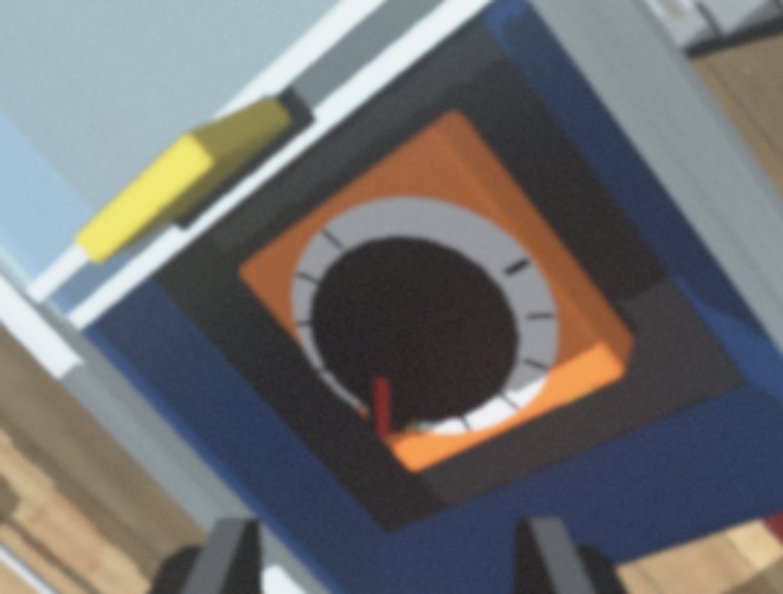

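The pointer looks close to the green mark, but the raised bar adds parallax. As a check, I'll cast rays for the green mark at crop (412,427) and the broad mark at (517,266), and refit the bar.

Run:
```python
from h import *
cal=calibration("wrist"); n=np.array([-.421,.021,.907]); n/=np.linalg.norm(n); C=np.array([.5864,-.0152,.0917]); u=np.array([.907,0,.421]);v=np.cross(n,u)
ctr=np.array([-.0042,.0031])
def pol(px,h):
    p=ray(cal,px,n,n@C+h)-C; a,b=p@u-ctr[0],p@v-ctr[1]; return round(float(np.degrees(np.arctan2(-b,a))),1),round(float(np.hypot(a,b)),4)
f=lambda x,y:(150+x/2.9,60+y/2.7)
for nm,xy in dict(green=(412,427),broad=(517,266),m1=(540,316),m2=(536,364),m3=(510,403),m4=(463,424),m7=(322,370)).items(): print(nm,[pol(f(*xy),h) for h in(0.,.003)])
print("tip",pol(f(383,435),.04),"inner",pol(f(381,380),.04))
im,d=read_camera("scene"); P=pts("scene",d); H=hsv(im)
m=(H[...,0]>18)&(H[...,0]<35)&(H[...,1]>150)&(d>0)
q=P[m]; q=q[(q[:,2]>.16)&(q[:,2]<.2)&(q[:,0]<.65)]; print("yellow tab",np.median(q,0).round(3),len(q))
```

```text
green [(136.9, 0.0498), (135.9, 0.0476)]
broad [(3.8, 0.0421), (3.0, 0.0434)]
m1 [(31.7, 0.0425), (29.8, 0.0433)]
m2 [(58.5, 0.0434), (56.1, 0.0434)]
m3 [(85.1, 0.0455), (82.8, 0.0446)]
m4 [(112.3, 0.047), (110.4, 0.0453)]
m7 [(-173.3, 0.0491), (-172.4, 0.0468)]
tip (134.3, 0.0266) inner (147.1, 0.0037)
yellow tab [0.566 0.067 0.176] 204
```

```bash
python3 -c "
from workcell import *
print(finish_job())"
```

```text
the job is handed in; nothing more can be done
None
```

The job is handed in; no pass/fail result came back. By my last measurements the right door is open about 162 mm, the knob is at about 2.25 rad (green mark 2.3) and sprung back out, the timer is about 5 mm from its start after I slid it back, unpressed, from up to about 8 mm, and the gripper is clear.

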